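# Hang the accessory bin on the slat stand

### The arm

A 6-joint arm with a two-finger parallel gripper is mounted at the origin on the work surface. World frame = base frame: x ahead of the robot, y to its left, z up, the work surface at z = 0. Lengths are in m, angles in rad, forces in N, time in s.
With the tool pointing down it reaches from about 0.25 to 0.8 m from the base axis. Payload 3.9 kg.
Tool frame: the origin (TCP) lies midway between the tips of the shut fingers; the grasp point (between the pads) lies manip.grip_depth behind it (manip.grip_depth is the distance from the TCP to the grasp point, in m); z points along the fingers, y is the direction in which the jaws open and shut (so a half turn about z gives the same grasp; the last joint's range is limited). The gripper opens to 85 mm and grips with 20 to 120 N. Pads are 22 mm wide; open, the fingers measure 114 mm over their backs; the gripper's body (76 mm by 85 mm) begins 54 mm behind the grasp point. The pads swing forward as they close: fully open they stand 13 mm farther back than shut.
Start: joints at [1.21, 0.26, -0.138, 1.173, 0, 1.571], TCP at [0.185, 0.491, 0.231] pointing down, gripper open.
Joint ranges: [-2.78, 2.78], [-0.83, 1.72], [-1.28, 1.37], [-1.9, 2.12], [-1.57, 1.48], [-3.14, 3.14]. Speed limits (rad/s): [2.57, 2.57, 3.14, 3.14, 3.14, 3.14].

### API

Orientations are given as a unit quaternion [x, y, z, w].
In Python, from bench import manip, read_camera, workorder gives the robot as it stands.
- The arm moves only by the tool send_rows, never from a script. Its argument "increments" is a list of rows, each an object of numbers: "dx", "dy", "dz": the shift along the tool's x, y, z in m; "wx", "wy", "wz": the turn, a rotation vector about the tool's x, y, z in degrees. A call has exactly 5 rows; each row is the pose to reach, as a shift and turn from the pose commanded when the call began, along the tool's axes at that moment; what a row does not reach only later rows make up. A row lasts 1/10 s, in which the tool goes at most 50 mm and 8.59 degrees, less where a joint would pass 70% of its speed; a pose out of reach is approached as far as the arm can. A call with a gripper value outside its range is refused whole. "jaw" is the finger opening in m, from 0 to 0.0854, set as the call begins (left out, the last holds). The fingers move at their own pace and stop on an object; the grip force is fixed at half the most. Time passes only in rows, so rows that repeat a pose let the fingers close, or fill a call up. It gives the time, the measured TCP pose, the force and the opening at its end, in the units of the state.
- manip.get_obs(): the state, without advancing time (a new reading comes with each control period).
- read_camera(name): name is "scene" or "top"; returns a dict with "img" (400x640x3 uint8, red, green, blue), "intrinsics" (3x3 intrinsics, pixels), "position" and "orientation" of the camera in the world. Camera axes: x right, y down, z forward; pixel columns grow to the right and rows downward; lengths in m; the calibration is good to about 2 mm. A picture is of the moment at which its call begins. There is no depth.
- workorder.finish_job(): hands the job in, once; it reports no verdict.
The state is a dict: "time": time; "joint_pos": joint angles; "joint_vel": joint speeds; "effort": joint torques, N m; "eef_pos": TCP position; "orientation": TCP orientation; "contact_force": force on the tool from outside, world axes, zero at the start; "wrist_torque": the same for the moment, N m; "opening": finger opening in m.
Only numpy, scipy, OpenCV 4.12 (cv2) and the standard library are available. Lean on these libraries where they do the work, as an engineer would, in place of code of your own. Each camera call takes 0.05 s, during which the arm holds its last target. There are 200 camera calls.

### The job

Pick up the small grey hook-backed bin and hang it on the slat stand: tilt its front up to work the hook into the top groove, beside the phone rest, then swing it down until it is fully home, level, with its back flat against the slat. Feel your way in gently, let go so that it hangs by itself, and leave the other things on the table where they are.

Things in the scene. Friction and masses are not known exactly. Their poses are not given: they have to be found in the camera images.
- stand: Low slatwall stand fixed to the table: slatted board (pale wood slats) 260 mm wide, 38 mm thick, between metal posts. Origin at table height under the middle of the board's front face; x into the board (front looks to -x), y along the grooves, z up. The board sits by friction (slips above 80 N) up to 12 mm higher or lower than the nominal heights told here, unseen in these poses: find it by feel or eye.
- groove (a point): On the stand, axes as stand: nominal lower edge of the top groove at the front face (nominal height 125 mm, y = -30 mm), a good place for the bin's middle. The slot is 13.5 mm high and runs the whole board, through a 5 mm thick face; behind it a cavity, x = 5 to 28 mm, from 16 mm below to 26 mm above this edge. Slat face below is flat for 80 mm; a second groove lower down is unused.
- cap (a point): On the stand, axes as stand: nominal middle of the flat metal cap on top of the board, x = 16 mm, y = -30 mm, nominal height 157 mm. The cap's top is always 32 mm above the lower edge of the top groove, moves with the board and may be touched gently. It is flat over x = 0 to 28 mm (board behind it level too). Posts at y = +-142 mm, x = 11 to 33 mm, 16 mm wide, top at 156 mm.
- phone_rest (a point): On the stand, axes as stand: middle of a steel phone rest fixed on the board, y = 76 to 120 mm, out to x = -44 mm: keep the bin to the free part beside it. Inside the groove, along all of it, stands a flat spring strip, front at x = 8.5 mm: the hook pushes it back (2 N at first, 0.4 N more per mm, 14 mm at most) and is pressed outwards by it.
- bin_center (a point): Centre of the loose grey plastic bin, 22.5 mm over its underside; 0.11 to 0.23 kg, standing on the table at first. x to its back (hook side), y across, z out of its open top. Outside 100 mm deep (x = +-50), 50 mm wide with flat side walls 3 mm thick, 45 mm high (grip there); front wall 28 mm high; back plate 3 mm thick, rear face at x = 50 mm, top 70 mm over the underside.
- hook_tip (a point): Middle of the hook's end: x = 60.2, y = 0, z = 62.9 mm from bin_center, same axes. The hook is as wide as the bin: a neck 4 mm thick (66 to 70 mm over the underside) runs back from the plate to x = 57.5 mm; from its end (x = 55.5) a 4 mm flange rises, leaning back 15 degrees, 18 mm long from the neck's middle. With neck it is 20 mm high: it enters the slot only with the front raised 35 to 48 degrees.
- bin: The bin itself, origin at the centre of its underside (22.5 mm below bin_center), same axes. Seated: axes parallel to the stand's, neck resting on the lower edge of the top groove, flange up behind the upper lip, back plate flat on the slat face, so the origin is about 51 mm in front of the face and 66 mm below the groove's lower edge.
- bottle: Bystander: clear drink bottle, 64 mm wide, 210 mm high; origin at its underside.
- can: Bystander: metal can, 66 mm wide, 115 mm high, behind the stand; origin at its underside.
- camera: Bystander: compact camera, 95 x 32 x 58 mm, behind the stand; origin at its underside.
- mouse: Bystander: black mouse, 105 x 60 x 34 mm; origin at its underside.
- drive: Bystander: flat black drive box, 125 x 80 x 22 mm; origin at its underside.
- cup: Bystander: white plastic cup, 76 mm wide, 100 mm high; origin at its underside.
Mind the look-alikes: they are no part of the job. Leave any orange or yellow look-alike of the bin alone.

How it is judged:
By the outcome, as a careful person would: the job done as asked, in the order asked, and still so for the second after the job is handed in, with the robot touching nothing.
It also fails if it takes over 61 s, if anything falls off the work surface, if the arm or the gripper's body presses on something with over 40 N, if the wrist force passes 120 N, or if a joint passes its speed limit or range.

## Working session

There is one attempt and no reset: what is moved stays moved. The work goes in short steps, Python scripts to look and compute and a tool call to move; the robot and the scene stay as the last step left them, time stands still between calls to the robot, and variables do not carry over. Pictures are saved under pics/ and viewed, about 8 in all and at most 12, crops included, and the job is handed in when it is done.

Besides the shell and the picture viewer there is one more tool, called after ">>>" as name(argument=value, ...) on one line, values as JSON. send_rows: Moves the arm, as the interface text tells. Its arguments: {"type":"object","properties":{"increments":{"type":"array"},"jaw":{"type":"number"}},"required":["increments"]}

```bash
mkdir -p pics; ls; cat > h.py <<'E'
import numpy as np, cv2
from scipy.spatial.transform import Rotation as R
from bench import manip, read_camera, workorder
def cam(n):
    c=read_camera(n); c['K']=np.array(c['intrinsics']); c['p']=np.array(c['position'])
    o=np.array(c['orientation']); c['R']=R.from_quat(o).as_matrix() if o.size==4 else o.reshape(3,3)
    return c
def ray(c,u,v):
    d=c['R']@np.linalg.inv(c['K'])@np.array([u,v,1.]); return d/np.linalg.norm(d)
def onz(c,u,v,z):
    d=ray(c,u,v); return c['p']+d*(z-c['p'][2])/d[2]
def proj(c,P):
    q=c['K']@c['R'].T@(np.array(P,float)-c['p']); return q[:2]/q[2]
def save(c,f,crop=None,s=1):
    im=cv2.cvtColor(c['img'],cv2.COLOR_RGB2BGR)
    if crop: x0,y0,x1,y1=crop; im=im[y0:y1,x0:x1]
    cv2.imwrite('pics/'+f,cv2.resize(im,None,fx=s,fy=s,interpolation=cv2.INTER_CUBIC))
E
python3 - <<'E'
from h import *
for n in ('scene','top'):
    c=cam(n); save(c,n+'0.png'); print(n,c['p'],c['R'].round(3).tolist(),c['K'].tolist())
print(manip.get_obs(), manip.grip_depth)
E
```

```text
pics
scene [ 1.32845483 -0.17339145  1.18600925] [[0.193, 0.773, -0.604], [0.981, -0.146, 0.126], [0.01, -0.617, -0.787]] [[495.9815502378043, 0.0, 315.2936739105928], [0.0, 495.9815502378043, 196.5132813265162], [0.0, 0.0, 1.0]]
top [ 0.37180742 -0.01505208  1.30387281] [[-0.001, -0.996, 0.088], [-1.0, 0.002, 0.006], [-0.006, -0.088, -0.996]] [[427.75643101233516, 0.0, 314.0299130530389], [0.0, 427.75643101233516, 192.62718393579033], [0.0, 0.0, 1.0]]
{'time': 0.1, 'joint_pos': array([ 1.20996975e+00,  2.60660431e-01, -1.39234615e-01,  1.17268177e+00,
        1.92398393e-05,  1.57080326e+00]), 'joint_vel': array([ 8.72515641e-04, -3.39756880e-03,  3.68817133e-03,  2.89145341e-04,
       -5.99970665e-04,  5.07413141e-05]), 'effort': array([-1.38477815e-03, -4.06509376e+01,  2.54527831e+01,  1.01246545e-02,
       -4.35365143e-05,  2.54196344e-06]), 'eef_pos': array([0.18513227, 0.49063314, 0.2305281 ]), 'orientation': array([ 1.79439517e-01,  9.83768604e-01, -8.74069219e-04, -1.69202689e-04]), 'contact_force': array([-0.496462  , -0.89672062, -0.47662593]), 'wrist_torque': array([0.0028741 , 0.00388957, 0.0135771 ]), 'opening': 0.08543438722174444} 0.0187
```

View pics/scene0.png

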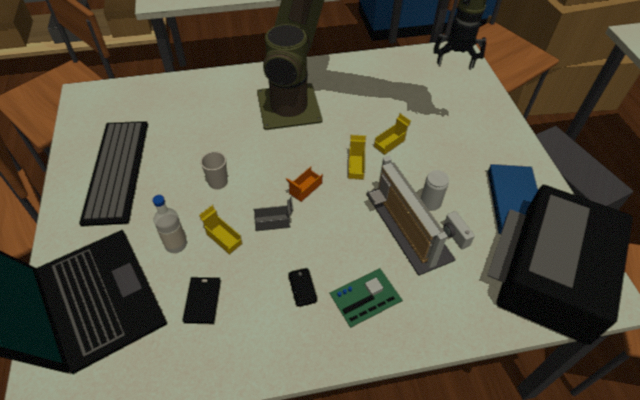

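View pics/top0.png

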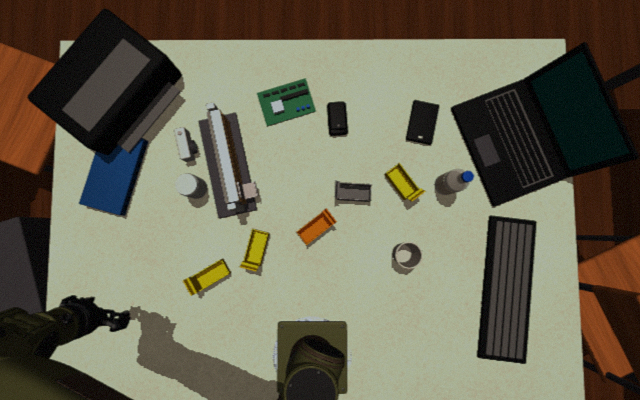

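The scene shows the grey bin at about (273,217) and the stand at (410,215). In the top view the bin is at (353,191), with its high plate apparently at the left end, and the stand is at (228,160) with the phone rest at (248,190). I'll zoom in on both.

```bash
python3 - <<'E'
from h import *
c=cam('top'); s=cam('scene')
im=cv2.cvtColor(c['img'],cv2.COLOR_RGB2BGR)[90:225,190:390]
im=cv2.resize(im,None,fx=4,fy=4,interpolation=cv2.INTER_CUBIC); 
cv2.imwrite('pics/topc.png',im)
a=cv2.cvtColor(s['img'],cv2.COLOR_RGB2BGR)[150:280,240:460]
cv2.imwrite('pics/scc.png',cv2.resize(a,None,fx=3.6,fy=3.6,interpolation=cv2.INTER_CUBIC))
# bin mask: greyish dark vs. table
hsv=cv2.cvtColor(c['img'],cv2.COLOR_RGB2HSV)
m=(hsv[...,2]<140).astype(np.uint8); m[:,:325]=0;m[:,380:]=0;m[:170]=0;m[210:]=0
n,l,st,ce=cv2.connectedComponentsWithStats(m); print(st,ce)
for i in range(1,n):
    if st[i,4]>100:
        k=cv2.minAreaRect(np.argwhere(l==i)[:,::-1].astype(np.float32)); print(k,cv2.boxPoints(k))
E
```

```text
[[     0      0    640    400 255195]
 [   334    180     38     26    804]
 [   325    209      1      1      1]] [[319.39722173 199.51986128]
 [352.11567164 193.1840796 ]
 [325.         209.        ]]
((352.5, 192.5), (25.0, 37.0), 90.0) [[334. 180.]
 [371. 180.]
 [371. 205.]
 [334. 205.]]
```

View pics/topc.png

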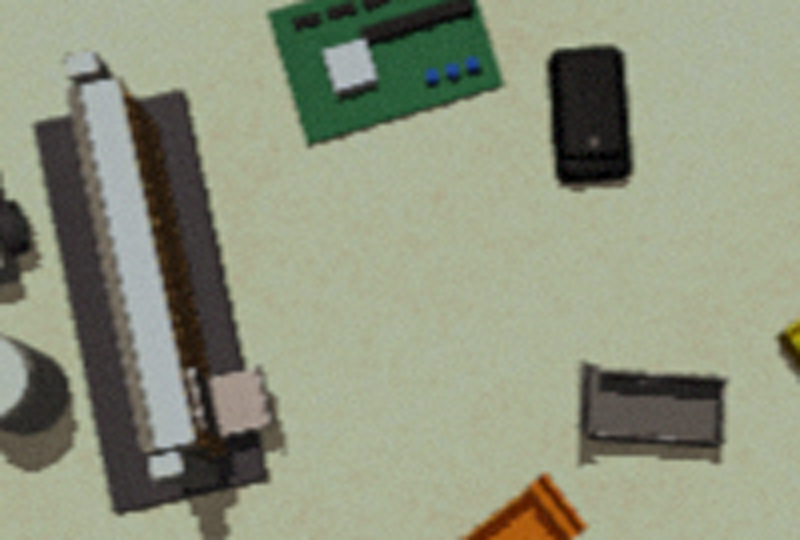

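View pics/scc.png

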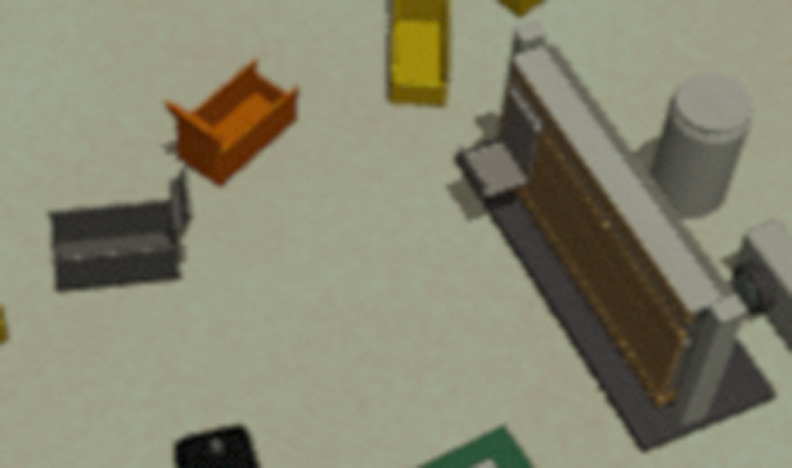

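The crops show bin rim corners (×4, offset 190,90) near (600,372), (725,378), (720,444) and (588,440), with the high back plate at the left, facing the stand. The stand post tops are near (85,63) and (166,464). Next I'll turn these into poses.

```bash
python3 - <<'E'
from h import *
c=cam('top'); s=cam('scene')
T=lambda u,v:((u+.5)/4+190-.5,(v+.5)/4+90-.5)
S=lambda u,v:((u+.5)/3.6+240-.5,(v+.5)/3.6+150-.5)
print('posts top', [onz(c,*T(*p),.156).round(4) for p in [(85,63),(166,464)]])
print('posts scene', [onz(s,*S(*p),.156).round(4) for p in [(530,37),(738,303)]])
print('cap top', [onz(c,*T(*p),.157).round(4) for p in [(85,80),(122,78),(193,440),(153,452)]])
print('cap scene', [onz(s,*S(*p),.157).round(4) for p in [(519,60),(548,45),(728,292),(690,312)]])
print('bin rim top', [onz(c,*T(*p),.045).round(4) for p in [(600,372),(725,378),(720,444),(588,440)]])
print('bin plate top z70', [onz(c,*T(*p),.088).round(4) for p in [(583,363),(583,463)]])
print('bin rim scene', [onz(s,*S(*p),.045).round(4) for p in [(50,213),(57,250)]], 'bottom',[onz(s,*S(*p),0).round(4) for p in [(57,290),(180,277)]])
P=onz(c,*T(85,63),.156)[:2];Q=onz(c,*T(166,464),.156)[:2]
yv=(Q-P)/np.linalg.norm(Q-P); print('len',np.linalg.norm(Q-P), 'yv',yv)
E
```

```text
posts top [array([0.7149, 0.2754, 0.156 ]), array([0.439 , 0.2153, 0.156 ])]
posts scene [array([0.4469, 0.2144, 0.156 ]), array([0.7139, 0.2868, 0.156 ])]
cap top [array([0.7027, 0.2749, 0.157 ]), array([0.704 , 0.2495, 0.157 ]), array([0.455 , 0.1972, 0.157 ]), array([0.447, 0.224, 0.157])]
cap scene [array([0.4693, 0.199 , 0.157 ]), array([0.4584, 0.2254, 0.157 ]), array([0.7044, 0.2828, 0.157 ]), array([0.7154, 0.2511, 0.157 ])]
bin rim top [array([ 0.513 , -0.0828,  0.045 ]), array([ 0.5084, -0.1752,  0.045 ]), array([ 0.4595, -0.1709,  0.045 ]), array([ 0.4626, -0.0737,  0.045 ])]
bin plate top z70 [array([ 0.5147, -0.0684,  0.088 ]), array([ 0.4431, -0.068 ,  0.088 ])]
bin rim scene [array([ 0.4637, -0.1727,  0.045 ]), array([ 0.5007, -0.1716,  0.045 ])] bottom [array([ 0.5071, -0.1762,  0.    ]), array([ 0.513 , -0.0775,  0.    ])]
len 0.28240163053896966 yv [-0.97712345 -0.21267292]
```

```bash
cat >> h.py <<'E'
import json,sys
def frame(xdir,o):  # planar frame from x direction
    x=np.array([*xdir,0]); x/=np.linalg.norm(x); z=np.array([0,0,1.]); return np.stack([x,np.cross(z,x),z],1),np.array(o,float)
SR,SO=frame((-.2096,.9778),(.5816,.2238,0))   # stand
BR,BO=frame((.047,.9989),(.486,-.1245,0))     # bin
def ry(t): return R.from_euler('y',t,degrees=True).as_matrix()
def tool(F,a):  # tool rotation in frame F, leaned a deg (body to -x)
    s,c=np.sin(np.radians(a)),np.cos(np.radians(a)); z=np.array([s,0,-c]); y=np.array([0,-1.,0]); return F@np.stack([np.cross(y,z),y,z],1)
def obs():
    o=manip.get_obs(); return np.array(o['eef_pos']),R.from_quat(o['orientation']).as_matrix(),o
def inc(p,Rm,pc=None,Rc=None):
    if pc is None: pc,Rc,_=obs()
    d=Rc.T@(np.array(p)-pc); w=R.from_matrix(Rc.T@Rm).as_rotvec(degrees=True)
    print('d mm',(d*1e3).round(1),'w deg',w.round(1),'|d|',round(np.linalg.norm(d)*1e3),'|w|',round(np.linalg.norm(w),1))
E
python3 - <<'E'
from h import *
p=SO+SR@[.016,-.030,0]; print(p)
inc([p[0],p[1],.2305],tool(SR,0))
E
```

```text
[0.60758008 0.24573253 0.        ]
d mm [-481.7  -80.4    0.6] w deg [-0.   0.  57.2] |d| 488 |w| 57.2
```

>>> send_rows(increments=[{"dx": -0.045, "dy": -0.0075, "dz": 0, "wx": 0, "wy": 0, "wz": 6}, {"dx": -0.09, "dy": -0.015, "dz": 0, "wx": 0, "wy": 0, "wz": 12}, {"dx": -0.135, "dy": -0.0225, "dz": 0, "wx": 0, "wy": 0, "wz": 18}, {"dx": -0.18, "dy": -0.03, "dz": 0, "wx": 0, "wy": 0, "wz": 24}, {"dx": -0.225, "dy": -0.0375, "dz": 0, "wx": 0, "wy": 0, "wz": 30}], jaw=0.0)

```text
time: 0.8
eef_pos: [0.384, 0.3756, 0.2314]
orientation: [0.43, 0.903, 0.0, 0.0]
contact_force: [1.4, 0.3, 0.1]
opening: 0.0124
```

```bash
python3 - <<'E'
from h import *
p=SO+SR@[.016,-.030,0]
inc([p[0],p[1],.185],tool(SR,0)); print(obs()[2])
E
```

```text
d mm [-241.8   91.6   46.4] w deg [ 0. -0. 27.] |d| 263 |w| 27.0
{'time': 0.8, 'joint_pos': array([ 7.74324916e-01,  2.80576421e-01, -1.09118457e-01,  1.18078770e+00,
        1.02333250e-04,  1.66280243e+00]), 'joint_vel': array([-0.83463713,  0.18505754,  0.25695892,  0.06528051,  0.0028469 ,
        0.209312  ]), 'effort': array([  3.51154648, -43.98564935,  24.15297747,   0.32948717,
        -0.0848769 ,  -0.1838552 ]), 'eef_pos': array([0.38398416, 0.37561891, 0.23137844]), 'orientation': array([4.29770636e-01, 9.02938078e-01, 1.64894284e-04, 6.09516866e-06]), 'contact_force': array([1.37241452, 0.25279781, 0.08529438]), 'wrist_torque': array([ 0.04424128, -0.07059432, -0.0692795 ]), 'opening': 0.012377184024218637}
```

>>> send_rows(increments=[{"dx": -0.045, "dy": 0.018, "dz": 0.006, "wx": 0, "wy": 0, "wz": 5.4}, {"dx": -0.09, "dy": 0.036, "dz": 0.012, "wx": 0, "wy": 0, "wz": 10.8}, {"dx": -0.135, "dy": 0.054, "dz": 0.018, "wx": 0, "wy": 0, "wz": 16.2}, {"dx": -0.18, "dy": 0.072, "dz": 0.024, "wx": 0, "wy": 0, "wz": 21.6}, {"dx": -0.22, "dy": 0.09, "dz": 0.03, "wx": 0, "wy": 0, "wz": 27}])

```text
time: 1.3
eef_pos: [0.5935, 0.2619, 0.201]
orientation: [0.629, 0.777, 0.0, 0.0]
contact_force: [1.1, 1.0, -0.5]
opening: 0.0001
```

>>> send_rows(increments=[{"dx": 0, "dy": 0, "dz": 0.004}, {"dx": 0, "dy": 0, "dz": 0.008}, {"dx": 0, "dy": 0, "dz": 0.012}, {"dx": 0, "dy": 0, "dz": 0.016}, {"dx": 0, "dy": 0, "dz": 0.016}])

```text
invalid input
```

```bash
python3 - <<'E'
from h import *
p=SO+SR@[.016,-.030,0]
inc([p[0],p[1],.175],tool(SR,0)); o=obs()[2]; print(o['eef_pos'],o['joint_vel'],o['contact_force'])
c=cam('top'); s=cam('scene'); save(s,'s1.png',(360,130,480,280),4)
E
```

```text
d mm [-18.7  10.4  26. ] w deg [ 0.  0. -0.] |d| 34 |w| 0.0
[0.59349293 0.26188862 0.20095703] [-0.52873524  0.50832952  0.69210323  0.17774212  0.01151022  0.39865963] [ 1.08964172  0.95299491 -0.52118418]
```

View pics/s1.png

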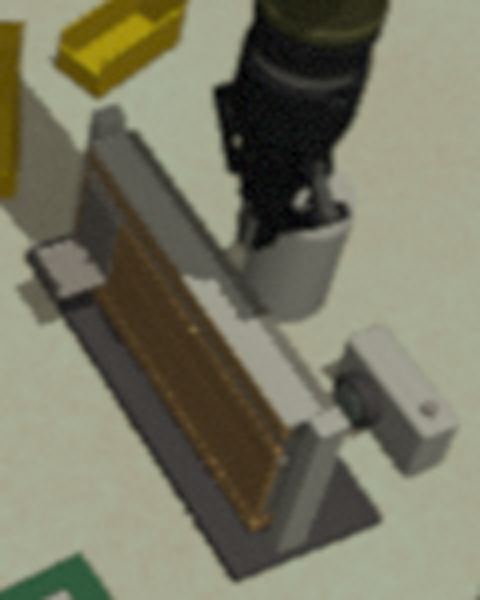

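The picture shows both post tops, at (105,115) and (320,420), standing proud of the cap, so the board sits low. I'll approach gently.

>>> send_rows(increments=[{"dx": 0, "dy": 0, "dz": 0.006, "wx": 0, "wy": 0, "wz": 0}, {"dx": 0, "dy": 0, "dz": 0.012, "wx": 0, "wy": 0, "wz": 0}, {"dx": 0, "dy": 0, "dz": 0.016, "wx": 0, "wy": 0, "wz": 0}, {"dx": 0, "dy": 0, "dz": 0.016, "wx": 0, "wy": 0, "wz": 0}, {"dx": 0, "dy": 0, "dz": 0.016, "wx": 0, "wy": 0, "wz": 0}])

```text
time: 1.9
eef_pos: [0.5908, 0.2642, 0.1856]
orientation: [0.627, 0.779, -0.0, -0.0]
contact_force: [0.7, 0.6, -0.2]
opening: -0.0003
```

```bash
python3 - <<'E'
from h import *
p=SO+SR@[.016,-.030,0]
inc([p[0],p[1],.165],tool(SR,0)); o=obs()[2]; print(o['eef_pos'],o['joint_vel'],o['contact_force'])
E
```

```text
d mm [-21.6  12.4  20.6] w deg [-0.  -0.   0.3] |d| 32 |w| 0.3
[0.59081503 0.26420519 0.18555945] [-0.00577266  0.00188716  0.01475063  0.00120339 -0.00217172  0.00022255] [ 0.71821122  0.58062832 -0.23180717]
```

>>> send_rows(increments=[{"dx": -0.007, "dy": 0.004, "dz": 0.005, "wx": 0, "wy": 0, "wz": 0.3}, {"dx": -0.014, "dy": 0.008, "dz": 0.01, "wx": 0, "wy": 0, "wz": 0.3}, {"dx": -0.0216, "dy": 0.0124, "dz": 0.015, "wx": 0, "wy": 0, "wz": 0.3}, {"dx": -0.0216, "dy": 0.0124, "dz": 0.02, "wx": 0, "wy": 0, "wz": 0.3}, {"dx": -0.0216, "dy": 0.0124, "dz": 0.023, "wx": 0, "wy": 0, "wz": 0.3}])

```text
time: 2.4
eef_pos: [0.6083, 0.2444, 0.1613]
orientation: [0.63, 0.777, -0.001, -0.0]
contact_force: [0.4, -0.1, -0.7]
opening: -0.0003
```

>>> send_rows(increments=[{"dx": 0, "dy": 0, "dz": 0.001, "wx": 0, "wy": 0, "wz": 0}, {"dx": 0, "dy": 0, "dz": 0.002, "wx": 0, "wy": 0, "wz": 0}, {"dx": 0, "dy": 0, "dz": 0.003, "wx": 0, "wy": 0, "wz": 0}, {"dx": 0, "dy": 0, "dz": 0.004, "wx": 0, "wy": 0, "wz": 0}, {"dx": 0, "dy": 0, "dz": 0.005, "wx": 0, "wy": 0, "wz": 0}])

```text
time: 2.9
eef_pos: [0.6084, 0.2453, 0.1574]
orientation: [0.629, 0.777, 0.0, 0.0]
contact_force: [1.1, -0.3, 0.3]
opening: -0.0002
```

>>> send_rows(increments=[{"dx": 0, "dy": 0, "dz": 0.001, "wx": 0, "wy": 0, "wz": 0}, {"dx": 0, "dy": 0, "dz": 0.002, "wx": 0, "wy": 0, "wz": 0}, {"dx": 0, "dy": 0, "dz": 0.003, "wx": 0, "wy": 0, "wz": 0}, {"dx": 0, "dy": 0, "dz": 0.003, "wx": 0, "wy": 0, "wz": 0}, {"dx": 0, "dy": 0, "dz": 0.003, "wx": 0, "wy": 0, "wz": 0}])

```text
time: 3.4
eef_pos: [0.6084, 0.2451, 0.1543]
orientation: [0.629, 0.777, -0.0, -0.0]
contact_force: [-0.6, 0.1, 0.7]
opening: 0.0
```

>>> send_rows(increments=[{"dx": 0, "dy": 0, "dz": 0.001, "wx": 0, "wy": 0, "wz": 0}, {"dx": 0, "dy": 0, "dz": 0.002, "wx": 0, "wy": 0, "wz": 0}, {"dx": 0, "dy": 0, "dz": 0.003, "wx": 0, "wy": 0, "wz": 0}, {"dx": 0, "dy": 0, "dz": 0.003, "wx": 0, "wy": 0, "wz": 0}, {"dx": 0, "dy": 0, "dz": 0.003, "wx": 0, "wy": 0, "wz": 0}])

```text
time: 3.9
eef_pos: [0.6084, 0.2451, 0.1513]
orientation: [0.629, 0.777, -0.0, -0.0]
contact_force: [-1.1, -1.3, 0.8]
opening: -0.0002
```

>>> send_rows(increments=[{"dx": 0, "dy": 0, "dz": 0.0005, "wx": 0, "wy": 0, "wz": 0}, {"dx": 0, "dy": 0, "dz": 0.001, "wx": 0, "wy": 0, "wz": 0}, {"dx": 0, "dy": 0, "dz": 0.0015, "wx": 0, "wy": 0, "wz": 0}, {"dx": 0, "dy": 0, "dz": 0.002, "wx": 0, "wy": 0, "wz": 0}, {"dx": 0, "dy": 0, "dz": 0.002, "wx": 0, "wy": 0, "wz": 0}])

```text
time: 4.4
eef_pos: [0.6083, 0.245, 0.1492]
orientation: [0.629, 0.777, -0.0, -0.0]
contact_force: [-0.5, -1.0, 0.3]
opening: 0.0002
```

>>> send_rows(increments=[{"dx": 0, "dy": 0, "dz": 0.0005, "wx": 0, "wy": 0, "wz": 0}, {"dx": 0, "dy": 0, "dz": 0.001, "wx": 0, "wy": 0, "wz": 0}, {"dx": 0, "dy": 0, "dz": 0.0015, "wx": 0, "wy": 0, "wz": 0}, {"dx": 0, "dy": 0, "dz": 0.002, "wx": 0, "wy": 0, "wz": 0}, {"dx": 0, "dy": 0, "dz": 0.002, "wx": 0, "wy": 0, "wz": 0}])

```text
time: 4.9
eef_pos: [0.6083, 0.2451, 0.1472]
orientation: [0.629, 0.777, -0.0, -0.0]
contact_force: [-0.3, -0.3, 0.4]
opening: 0.0003
```

>>> send_rows(increments=[{"dx": 0, "dy": 0, "dz": 0.0005, "wx": 0, "wy": 0, "wz": 0}, {"dx": 0, "dy": 0, "dz": 0.001, "wx": 0, "wy": 0, "wz": 0}, {"dx": 0, "dy": 0, "dz": 0.0015, "wx": 0, "wy": 0, "wz": 0}, {"dx": 0, "dy": 0, "dz": 0.0015, "wx": 0, "wy": 0, "wz": 0}, {"dx": 0, "dy": 0, "dz": 0.0015, "wx": 0, "wy": 0, "wz": 0}])

```text
time: 5.4
eef_pos: [0.6084, 0.2451, 0.147]
orientation: [0.629, 0.777, 0.0, 0.0]
contact_force: [-1.1, -0.1, 5.7]
opening: 0.0002
```

Contact at z = 0.147, so the groove's lower edge is at 0.115 (board 10 mm low). Next, lift off and go to the bin.

>>> send_rows(increments=[{"dx": 0, "dy": 0, "dz": -0.01, "wx": 0, "wy": 0, "wz": 0}, {"dx": 0, "dy": 0, "dz": -0.03, "wx": 0, "wy": 0, "wz": 0}, {"dx": 0, "dy": 0, "dz": -0.055, "wx": 0, "wy": 0, "wz": 0}, {"dx": 0, "dy": 0, "dz": -0.08, "wx": 0, "wy": 0, "wz": 0}, {"dx": 0, "dy": 0, "dz": -0.08, "wx": 0, "wy": 0, "wz": 0}], jaw=0.0854)

```text
time: 5.9
eef_pos: [0.6106, 0.246, 0.2304]
orientation: [0.629, 0.777, 0.003, 0.002]
contact_force: [0.1, 0.3, 0.6]
opening: 0.0723
```

```bash
cat >> h.py <<'E'
A=30; GP=np.array([0,0,.028])   # grasp lean and shut-finger grasp point in bin
def tcp_for_bin(F,o,th,GP=GP): # bin pose: origin o, frame F pitched th (front up)
    B=F@ry(th); Rt=tool(B,A); return o+B@GP+Rt[:,2]*manip.grip_depth,Rt
E
python3 - <<'E'
from h import *
p,Rt=tcp_for_bin(BR,BO,0); print(p,obs()[2]['eef_pos'])
inc(p-Rt[:,2]*.11,Rt); inc(p-Rt[:,2]*.11,Rt,p,Rt)
E
```

```text
[ 0.48643945 -0.11516033  0.01180532] [0.61061292 0.24600561 0.23035841]
d mm [-380.7 -211.6  121.2] w deg [-3.4 29.7 14.5] |d| 452 |w| 33.2
d mm [   0.    0. -110.] w deg [0. 0. 0.] |d| 110 |w| 0.0
```

>>> send_rows(increments=[{"dx": -0.038, "dy": -0.021, "dz": 0.008, "wx": -0.3, "wy": 3, "wz": 1.5}, {"dx": -0.076, "dy": -0.042, "dz": 0.016, "wx": -0.7, "wy": 6, "wz": 3}, {"dx": -0.114, "dy": -0.063, "dz": 0.024, "wx": -1, "wy": 9, "wz": 4.5}, {"dx": -0.152, "dy": -0.084, "dz": 0.032, "wx": -1.4, "wy": 12, "wz": 6}, {"dx": -0.19, "dy": -0.105, "dz": 0.04, "wx": -1.7, "wy": 15, "wz": 7.2}])

```text
time: 6.4
eef_pos: [0.5443, 0.0361, 0.1853]
orientation: [0.671, 0.729, 0.094, -0.092]
contact_force: [1.4, -1.4, 0.5]
opening: 0.0855
```

```bash
python3 - <<'E'
from h import *
p,Rt=tcp_for_bin(BR,BO,0)
inc(p-Rt[:,2]*.11,Rt)
E
```

```text
d mm [-213.8  -78.1   22. ] w deg [-2.1 14.8  7.1] |d| 229 |w| 16.5
```

>>> send_rows(increments=[{"dx": -0.045, "dy": -0.017, "dz": 0.004, "wx": -0.5, "wy": 3.5, "wz": 1.7}, {"dx": -0.09, "dy": -0.034, "dz": 0.008, "wx": -1, "wy": 7, "wz": 3.4}, {"dx": -0.135, "dy": -0.051, "dz": 0.013, "wx": -1.5, "wy": 10.5, "wz": 5.1}, {"dx": -0.175, "dy": -0.066, "dz": 0.018, "wx": -2, "wy": 14, "wz": 6.8}, {"dx": -0.2, "dy": -0.074, "dz": 0.02, "wx": -2, "wy": 14.5, "wz": 7}])

```text
time: 6.9
eef_pos: [0.4856, -0.1591, 0.111]
orientation: [0.7, 0.666, 0.184, -0.179]
contact_force: [0.5, 0.4, 0.2]
opening: 0.0854
```

>>> send_rows(increments=[{"dx": 0, "dy": 0, "dz": 0, "wx": 0, "wy": 0, "wz": 0}, {"dx": 0, "dy": 0, "dz": 0, "wx": 0, "wy": 0, "wz": 0}, {"dx": 0, "dy": 0, "dz": 0, "wx": 0, "wy": 0, "wz": 0}, {"dx": 0, "dy": 0, "dz": 0, "wx": 0, "wy": 0, "wz": 0}, {"dx": 0, "dy": 0, "dz": 0, "wx": 0, "wy": 0, "wz": 0}])

```text
time: 7.4
eef_pos: [0.4882, -0.1548, 0.1142]
orientation: [0.698, 0.669, 0.184, -0.177]
contact_force: [-0.7, -0.5, -0.4]
opening: 0.0857
```

```bash
python3 - <<'E'
from h import *
p,Rt=tcp_for_bin(BR,BO,0)
inc(p-Rt[:,2]*.11,Rt); inc(p,Rt)
s=cam('scene'); save(s,'s2.png',(200,120,350,270),4)
E
```

```text
d mm [-17.   -3.7  -1.5] w deg [-0.2  0.4  0.2] |d| 17 |w| 0.5
d mm [-16.2  -3.4 108.5] w deg [-0.2  0.4  0.2] |d| 110 |w| 0.5
```

View pics/s2.png

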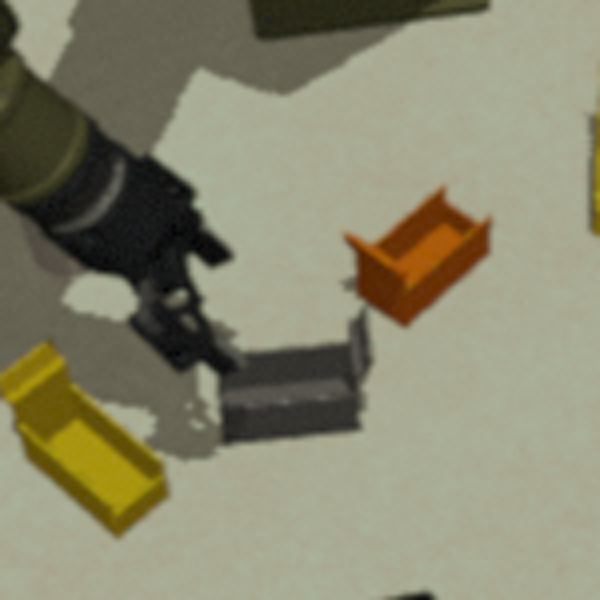

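The gripper at about (190,300) is lined up behind and above the grey bin, clear of the yellow one at (85,440). I'll align and come down along the fingers.

>>> send_rows(increments=[{"dx": -0.008, "dy": -0.002, "dz": 0, "wx": -0.2, "wy": 0.4, "wz": 0.2}, {"dx": -0.0165, "dy": -0.0035, "dz": 0, "wx": -0.2, "wy": 0.4, "wz": 0.2}, {"dx": -0.0165, "dy": -0.0035, "dz": 0.015, "wx": -0.2, "wy": 0.4, "wz": 0.2}, {"dx": -0.0165, "dy": -0.0035, "dz": 0.03, "wx": -0.2, "wy": 0.4, "wz": 0.2}, {"dx": -0.0165, "dy": -0.0035, "dz": 0.045, "wx": -0.2, "wy": 0.4, "wz": 0.2}])

```text
time: 7.95
eef_pos: [0.4844, -0.1485, 0.0654]
orientation: [0.7, 0.666, 0.188, -0.179]
contact_force: [0.5, 0.2, -0.3]
opening: 0.0852
```

>>> send_rows(increments=[{"dx": 0, "dy": 0, "dz": 0.015, "wx": 0, "wy": 0, "wz": 0}, {"dx": 0, "dy": 0, "dz": 0.03, "wx": 0, "wy": 0, "wz": 0}, {"dx": 0, "dy": 0, "dz": 0.042, "wx": 0, "wy": 0, "wz": 0}, {"dx": 0, "dy": 0, "dz": 0.05, "wx": 0, "wy": 0, "wz": 0}, {"dx": 0, "dy": 0, "dz": 0.05, "wx": 0, "wy": 0, "wz": 0}])

```text
time: 8.45
eef_pos: [0.4849, -0.1225, 0.022]
orientation: [0.7, 0.666, 0.187, -0.18]
contact_force: [-0.3, 0.7, 0.0]
opening: 0.0856
```

```bash
python3 - <<'E'
from h import *
p,Rt=tcp_for_bin(BR,BO,0)
inc(p,Rt); print(obs()[2]['contact_force'],obs()[0])
E
```

```text
d mm [ 1.3  1.2 12.5] w deg [-0.1 -0.1 -0.1] |d| 13 |w| 0.2
[-0.34336887  0.74519314  0.02254045] [ 0.48490569 -0.12249371  0.0219976 ]
```

Go the last 12 mm, then close.

>>> send_rows(increments=[{"dx": 0.001, "dy": 0.001, "dz": 0.004, "wx": 0, "wy": 0, "wz": 0}, {"dx": 0.001, "dy": 0.001, "dz": 0.008, "wx": 0, "wy": 0, "wz": 0}, {"dx": 0.001, "dy": 0.001, "dz": 0.012, "wx": 0, "wy": 0, "wz": 0}, {"dx": 0.001, "dy": 0.001, "dz": 0.012, "wx": 0, "wy": 0, "wz": 0}, {"dx": 0.001, "dy": 0.001, "dz": 0.012, "wx": 0, "wy": 0, "wz": 0}])

```text
time: 8.95
eef_pos: [0.4872, -0.116, 0.0132]
orientation: [0.699, 0.666, 0.188, -0.179]
contact_force: [-0.3, 0.3, -0.2]
opening: 0.0854
```

>>> send_rows(increments=[{"dx": 0, "dy": 0, "dz": 0, "wx": 0, "wy": 0, "wz": 0}, {"dx": 0, "dy": 0, "dz": 0, "wx": 0, "wy": 0, "wz": 0}, {"dx": 0, "dy": 0, "dz": 0, "wx": 0, "wy": 0, "wz": 0}, {"dx": 0, "dy": 0, "dz": 0, "wx": 0, "wy": 0, "wz": 0}, {"dx": 0, "dy": 0, "dz": 0, "wx": 0, "wy": 0, "wz": 0}], jaw=0.03)

```text
time: 9.45
eef_pos: [0.4874, -0.1164, 0.0134]
orientation: [0.7, 0.666, 0.188, -0.178]
contact_force: [-0.0, -1.5, 3.1]
opening: 0.0493
```

```bash
python3 - <<'E'
from h import *
p,Rt=tcp_for_bin(BR,BO,0)
inc(p,Rt); o=obs()[2];print(o['contact_force'],obs()[0],o['opening'],o['wrist_torque'])
c=cam('top'); save(c,'t2.png',(300,150,420,240),5)
E
```

```text
d mm [ 0.2 -1.1  2. ] w deg [ 0.1 -0.  -0.1] |d| 2 |w| 0.1
[-0.0114838  -1.53511614  3.12922821] [ 0.48744437 -0.11636021  0.01344178] 0.049293699396822314 [-0.41206871  0.14857966  0.07372634]
```

View pics/t2.png

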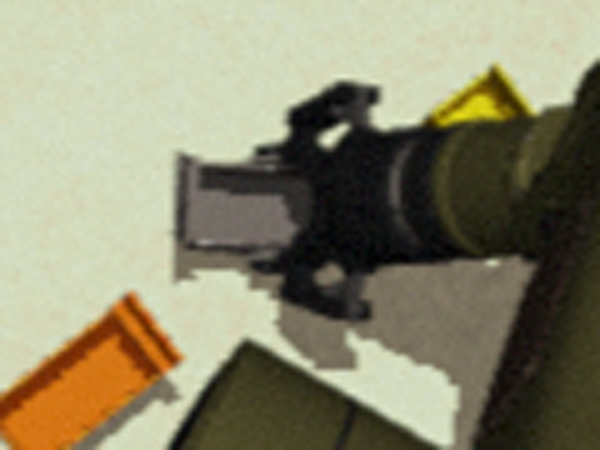

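Gripped (opening 49.3 mm); the view shows the bin square in the jaws with its plate edge at (180,155–280). Next I'll lift it and work out the entry path in the stand's x–z plane.

>>> send_rows(increments=[{"dx": 0.003, "dy": 0, "dz": -0.005, "wx": 0, "wy": 0, "wz": 0}, {"dx": 0.01, "dy": 0, "dz": -0.017, "wx": 0, "wy": 0, "wz": 0}, {"dx": 0.025, "dy": 0, "dz": -0.043, "wx": 0, "wy": 0, "wz": 0}, {"dx": 0.045, "dy": 0, "dz": -0.078, "wx": 0, "wy": 0, "wz": 0}, {"dx": 0.06, "dy": 0, "dz": -0.104, "wx": 0, "wy": 0, "wz": 0}])

```text
time: 10.0
eef_pos: [0.487, -0.1159, 0.1349]
orientation: [0.699, 0.666, 0.188, -0.179]
contact_force: [1.0, -1.1, -1.4]
opening: 0.0491
```

```bash
cat > path.py <<'E'
import numpy as np, heapq
def seg(P,n=14): 
    P=np.array(P,float); return np.concatenate([np.linspace(P[i],P[(i+1)%len(P)],n) for i in range(len(P))])
f=np.array([np.sin(np.radians(15)),np.cos(np.radians(15))]); q=np.array([f[1],-f[0]]); b=np.array([55.5,68.])
pts=np.concatenate([seg([(50,66),(57.5,66),(57.5,70),(50,70)]),seg([b-2*q,b+2*q,b+18*f+2*q,b+18*f-2*q]),seg([(47,0),(50,0),(50,70),(47,70)],30)])
rects=np.array([(0,5,13.5,32),(0,38,26,32),(28,38,-100,32),(0,5,-100,0),(0,38,-100,-16)],float) # rel. to groove edge
def clear(P):
    c=99*np.ones(P.shape[:-1])
    for x0,x1,z0,z1 in rects:
        dx=np.maximum(x0-P[...,0],P[...,0]-x1); dz=np.maximum(z0-P[...,1],P[...,1]-z1)
        d=np.where((dx>0)&(dz>0),np.hypot(dx,dz),np.maximum(dx,dz)); c=np.minimum(c,d)
    return c.min(-1)
ref=np.array([50.,66.])  # neck/plate corner: placed at (X,Z)
TH=np.arange(0,52,2); XS=np.arange(-40,8,1.); ZS=np.arange(-20,20,1.)
def rot(th):
    t=np.radians(th); d=pts-ref; return np.stack([d[:,0]*np.cos(t)+d[:,1]*np.sin(t),-d[:,0]*np.sin(t)+d[:,1]*np.cos(t)],1)
G=np.stack(np.meshgrid(XS,ZS,indexing='ij'),-1)
C=np.array([clear(G[:,:,None,:]+rot(t)) for t in TH]); C=np.minimum(C,3)
if __name__=='__main__':
    goal=(0,int(-1+40),int(1+20)); cost={goal:0}; h=[(0,goal)]; prev={}
    while h:
        c,s=heapq.heappop(h)
        if c>cost[s]: continue
        if XS[s[1]]<=-38 and TH[s[0]]>=36: break
        for dt in (-1,0,1):
            for dx in (-1,0,1):
                for dz in (-1,0,1):
                    n=(s[0]+dt,s[1]+dx,s[2]+dz)
                    if not all(0<=n[k]<C.shape[k] for k in range(3)) or C[n]<=0.1: continue
                    e=c+(1+.5*(abs(dt)+abs(dx)+abs(dz)))*.05+1/C[n]**2
                    if e<cost.get(n,1e9): cost[n]=e; prev[n]=s; heapq.heappush(h,(e,n))
    while True:
        hx=(rot(TH[s[0]])[:,0].max()+XS[s[1]]); print(TH[s[0]],XS[s[1]],ZS[s[2]],'clr',C[s].round(2),'deepest',hx.round(1))
        if s==goal: break
        s=prev[s]
E
python3 - <<'E'
from h import *
o=obs()[2]; print(o['eef_pos'],o['contact_force'],o['wrist_torque'],o['opening'])
E
python3 path.py
```

```text
[ 0.48700698 -0.11592155  0.13489725] [ 1.00343663 -1.10258795 -1.39159349] [-0.65702863  0.02487903 -0.01328642] 0.04905535410277537
50 -38.0 4.0 clr 3.0 deepest -15.8
50 -37.0 4.0 clr 3.0 deepest -14.8
50 -36.0 4.0 clr 3.0 deepest -13.8
50 -35.0 4.0 clr 3.0 deepest -12.8
50 -34.0 4.0 clr 3.0 deepest -11.8
50 -33.0 4.0 clr 3.0 deepest -10.8
50 -32.0 4.0 clr 3.0 deepest -9.8
50 -31.0 4.0 clr 3.0 deepest -8.8
50 -30.0 4.0 clr 3.0 deepest -7.8
50 -29.0 4.0 clr 3.0 deepest -6.8
50 -28.0 4.0 clr 3.0 deepest -5.8
50 -27.0 4.0 clr 3.0 deepest -4.8
50 -26.0 4.0 clr 3.0 deepest -3.8
50 -25.0 4.0 clr 3.0 deepest -2.8
50 -24.0 4.0 clr 3.0 deepest -1.8
50 -23.0 4.0 clr 3.0 deepest -0.8
50 -22.0 4.0 clr 3.0 deepest 0.2
50 -21.0 4.0 clr 3.0 deepest 1.2
50 -20.0 4.0 clr 3.0 deepest 2.2
50 -19.0 4.0 clr 3.0 deepest 3.2
50 -18.0 4.0 clr 3.0 deepest 4.2
50 -17.0 4.0 clr 3.0 deepest 5.2
50 -16.0 4.0 clr 3.0 deepest 6.2
50 -15.0 4.0 clr 3.0 deepest 7.2
50 -14.0 4.0 clr 2.83 deepest 8.2
50 -13.0 5.0 clr 2.89 deepest 9.2
50 -12.0 5.0 clr 2.81 deepest 10.2
50 -11.0 6.0 clr 2.87 deepest 11.2
50 -10.0 6.0 c
[... 162 characters left out ...]
0 7.0 clr 2.18 deepest 16.4
38 -4.0 7.0 clr 2.38 deepest 17.1
36 -3.0 7.0 clr 2.59 deepest 17.9
34 -2.0 7.0 clr 2.51 deepest 18.6
32 -2.0 7.0 clr 2.57 deepest 18.3
30 -2.0 7.0 clr 2.53 deepest 17.9
28 -1.0 6.0 clr 2.56 deepest 18.5
26 -1.0 6.0 clr 2.81 deepest 18.1
24 -1.0 6.0 clr 2.93 deepest 17.7
22 -1.0 6.0 clr 2.61 deepest 17.3
20 -1.0 5.0 clr 2.65 deepest 16.8
18 -1.0 5.0 clr 2.4 deepest 16.3
16 -1.0 4.0 clr 2.09 deepest 15.8
14 -1.0 4.0 clr 1.98 deepest 15.3
12 -1.0 4.0 clr 1.82 deepest 14.7
10 -1.0 3.0 clr 1.56 deepest 14.2
8 -1.0 3.0 clr 1.42 deepest 13.6
6 -1.0 2.0 clr 1.32 deepest 13.0
4 -1.0 2.0 clr 0.89 deepest 12.4
2 -1.0 1.0 clr 0.8 deepest 11.7
0 -1.0 1.0 clr 0.44 deepest 11.1
```

```bash
cat >> h.py <<'E'
ZG=.115
RG=R.from_quat([.6995,.666,.188,-.1785]).as_matrix(); LEAN=np.degrees(np.arcsin(np.hypot(*RG[:2,2])))
TB=np.array([.0102,0,.01344])   # TCP in bin frame at the grasp
def target(th,X,Z,Y=-.03,sx=0.,dyaw=0.):
    B=SR@R.from_euler('z',dyaw,degrees=True).as_matrix()@ry(th); o=SO+SR@[X*1e-3+sx,Y,ZG+Z*1e-3]-B@[.05,0,.066]
    return o+B@TB, B@tool(np.eye(3),LEAN)
def binpose(p,Rt):  # th, X, Z, Y of neck corner in stand frame from a TCP pose
    B=Rt@tool(np.eye(3),LEAN).T; c=SR.T@(p-B@TB+B@[.05,0,.066]-SO)-[0,0,ZG]
    e=R.from_matrix(SR.T@B).as_euler('zyx',degrees=True); return 'yaw %.2f th %.2f roll %.2f'%tuple(e),(c*1e3).round(1)
E
python3 - <<'E'
from h import *
print(LEAN, target(46,-60,5)[0],target(0,0,0)[0]); print(binpose(*obs()[:2]), obs()[0])
inc(*target(46,-60,5))
E
```

```text
30.049180925349603 [0.63722886 0.10741867 0.11211848] [0.61927561 0.19117197 0.06244   ]
('yaw -14.89 th 0.02 roll -0.00', array([-273.9,  153.5,   72.4])) [ 0.48700698 -0.11592155  0.13489725]
d mm [188.  139.2 135. ] w deg [  1.9 -45.7 -15.2] |d| 270 |w| 48.2
```

>>> send_rows(increments=[{"dx": 0.02, "dy": 0.013, "dz": 0.008, "wx": 0.2, "wy": -4.5, "wz": -1.5}, {"dx": 0.04, "dy": 0.026, "dz": 0.018, "wx": 0.4, "wy": -9, "wz": -3}, {"dx": 0.06, "dy": 0.04, "dz": 0.03, "wx": 0.6, "wy": -13.5, "wz": -4.5}, {"dx": 0.08, "dy": 0.055, "dz": 0.042, "wx": 0.8, "wy": -18, "wz": -6}, {"dx": 0.1, "dy": 0.07, "dz": 0.055, "wx": 1, "wy": -23, "wz": -7.5}])

```text
time: 10.5
eef_pos: [0.5628, -0.0048, 0.1359]
orientation: [0.676, 0.734, 0.049, -0.034]
contact_force: [1.1, -0.3, -2.0]
opening: 0.0491
```

```bash
python3 - <<'E'
from h import *
print(binpose(*obs()[:2]), obs()[0], obs()[2]['contact_force'])
inc(*target(46,-60,5))
E
```

```text
('yaw -8.16 th 23.32 roll 1.79', array([-162.6,   59.7,   53.4])) [ 0.56278047 -0.00481471  0.13594603] [ 1.10695604 -0.31996913 -2.01166713]
d mm [102.1  82.6  38.1] w deg [  0.8 -22.5  -7.6] |d| 137 |w| 23.8
```

>>> send_rows(increments=[{"dx": 0.02, "dy": 0.016, "dz": 0.004, "wx": 0.2, "wy": -4.5, "wz": -1.5}, {"dx": 0.04, "dy": 0.032, "dz": 0.008, "wx": 0.3, "wy": -9, "wz": -3}, {"dx": 0.055, "dy": 0.048, "dz": 0.013, "wx": 0.5, "wy": -13.5, "wz": -4.5}, {"dx": 0.07, "dy": 0.062, "dz": 0.018, "wx": 0.6, "wy": -18, "wz": -6}, {"dx": 0.08, "dy": 0.074, "dz": 0.022, "wx": 0.7, "wy": -21, "wz": -7.2}])

```text
time: 11.0
eef_pos: [0.6299, 0.0845, 0.1246]
orientation: [0.625, 0.77, -0.077, 0.098]
contact_force: [-0.2, -0.7, -1.7]
opening: 0.0492
```

>>> send_rows(increments=[{"dx": 0, "dy": 0, "dz": 0, "wx": 0, "wy": 0, "wz": 0}, {"dx": 0, "dy": 0, "dz": 0, "wx": 0, "wy": 0, "wz": 0}, {"dx": 0, "dy": 0, "dz": 0, "wx": 0, "wy": 0, "wz": 0}, {"dx": 0, "dy": 0, "dz": 0, "wx": 0, "wy": 0, "wz": 0}, {"dx": 0, "dy": 0, "dz": 0, "wx": 0, "wy": 0, "wz": 0}])

```text
time: 11.5
eef_pos: [0.6298, 0.0809, 0.1256]
orientation: [0.628, 0.769, -0.076, 0.097]
contact_force: [0.6, 0.5, -2.2]
opening: 0.0494
```

```bash
python3 - <<'E'
from h import *
print(binpose(*obs()[:2]), obs()[0], obs()[2]['contact_force'])
inc(*target(46,-50,5))
s=cam('scene'); save(s,'s3.png',(320,130,480,270),5); c=cam('top'); save(c,'t3.png',(200,100,320,210),5)
E
```

```text
('yaw -0.73 th 44.26 roll 0.23', array([-84.6, -17.8,  20.5])) [0.62983586 0.08094199 0.12563984] [ 0.61729941  0.54268046 -2.20990424]
d mm [36.7 12.4  4.7] w deg [ 0.1 -1.7 -0.6] |d| 39 |w| 1.8
```

View pics/s3.png

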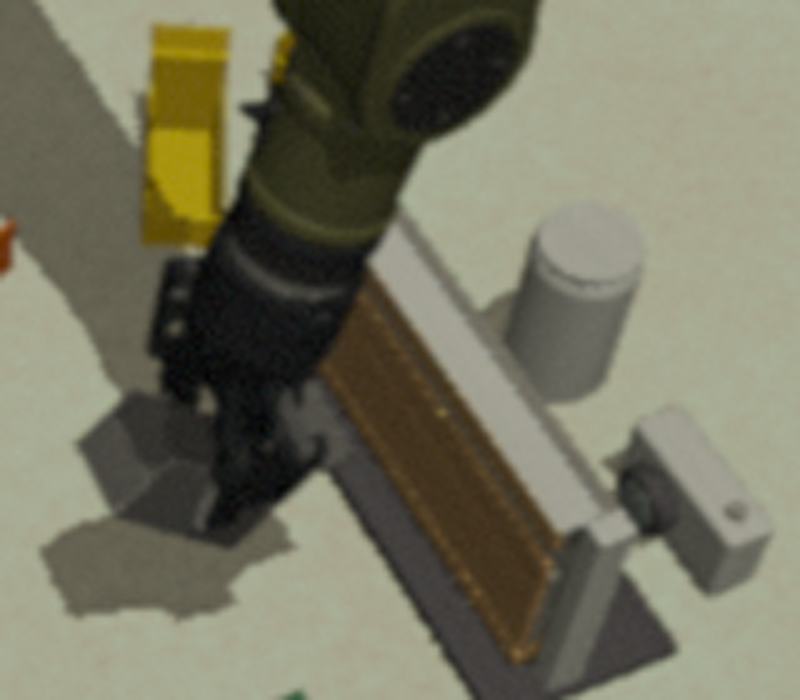

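The bin is held front-up in front of the free part of the board (its front is at (120,470), the cap at (480,370)), with nothing near it. I'll approach the slot.

>>> send_rows(increments=[{"dx": 0.009, "dy": 0.003, "dz": 0.001, "wx": 0.1, "wy": -0.6, "wz": -0.2}, {"dx": 0.018, "dy": 0.006, "dz": 0.002, "wx": 0.1, "wy": -1.2, "wz": -0.4}, {"dx": 0.027, "dy": 0.009, "dz": 0.003, "wx": 0.1, "wy": -1.7, "wz": -0.6}, {"dx": 0.0365, "dy": 0.0125, "dz": 0.0047, "wx": 0.1, "wy": -1.7, "wz": -0.6}, {"dx": 0.0365, "dy": 0.0125, "dz": 0.0047, "wx": 0.1, "wy": -1.7, "wz": -0.6}])

```text
time: 12.1
eef_pos: [0.6353, 0.1202, 0.1106]
orientation: [0.621, 0.772, -0.087, 0.108]
contact_force: [0.6, -0.2, -0.6]
opening: 0.0492
```

```bash
python3 - <<'E'
from h import *
print(binpose(*obs()[:2]), obs()[0], obs()[2]['contact_force'])
inc(*target(46,-27,4)); inc(*target(46,-17,4))
s=cam('scene'); save(s,'s4.png',(330,160,440,250),7)
E
```

```text
('yaw 0.39 th 45.96 roll -0.23', array([-47.1, -30.5,   3.5])) [0.63534179 0.1201999  0.11055957] [ 0.55540337 -0.19843464 -0.63583294]
d mm [19.2 -0.7 -6. ] w deg [ 0.  -0.   0.3] |d| 20 |w| 0.3
d mm [28.8 -0.7 -8.8] w deg [ 0.  -0.   0.3] |d| 30 |w| 0.3
```

>>> send_rows(increments=[{"dx": 0.006, "dy": 0, "dz": -0.0015, "wx": 0, "wy": 0, "wz": 0}, {"dx": 0.012, "dy": 0, "dz": -0.003, "wx": 0, "wy": 0, "wz": 0}, {"dx": 0.018, "dy": 0, "dz": -0.0045, "wx": 0, "wy": 0, "wz": 0}, {"dx": 0.0218, "dy": 0, "dz": -0.0055, "wx": 0, "wy": 0, "wz": 0}, {"dx": 0.0218, "dy": 0, "dz": -0.0055, "wx": 0, "wy": 0, "wz": 0}])

```text
time: 12.65
eef_pos: [0.6307, 0.1408, 0.1111]
orientation: [0.621, 0.771, -0.087, 0.108]
contact_force: [-0.9, -0.4, -2.6]
opening: 0.0494
```

```bash
python3 - <<'E'
from h import *
print(binpose(*obs()[:2]), obs()[0], obs()[2]['contact_force'])
inc(*target(46,-17,4))
s=cam('scene'); save(s,'s4.png',(330,160,440,250),7)
E
```

```text
('yaw 0.26 th 45.97 roll -0.21', array([-26. , -30.4,   4. ])) [0.63065253 0.14079809 0.11113499] [-0.8898505  -0.39661145 -2.61627448]
d mm [ 8.6 -0.5 -2.4] w deg [ 0.1 -0.   0.2] |d| 9 |w| 0.2
```

View pics/s4.png

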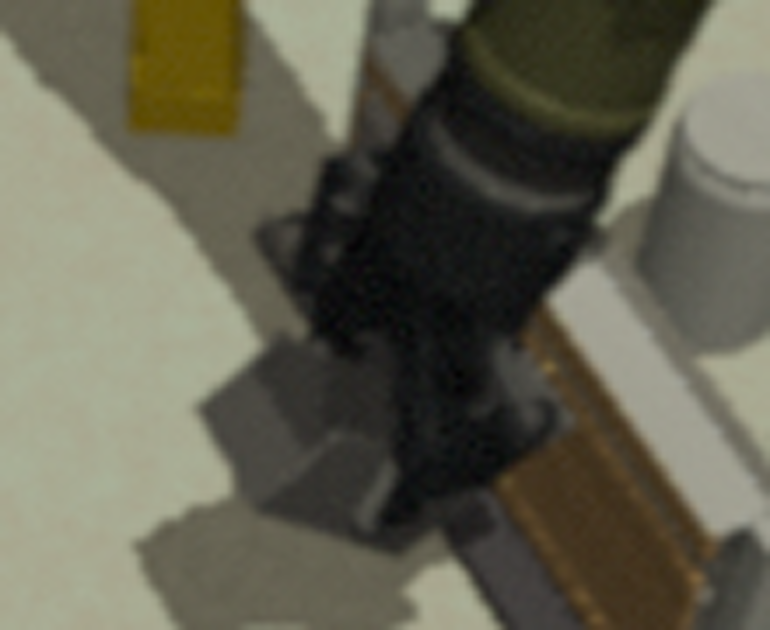

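The gripper hides the hook at the slot (about (540,400)), so I go on by feel.

>>> send_rows(increments=[{"dx": 0.0018, "dy": 0, "dz": -0.0005, "wx": 0, "wy": 0, "wz": 0}, {"dx": 0.0036, "dy": 0, "dz": -0.001, "wx": 0, "wy": 0, "wz": 0}, {"dx": 0.0054, "dy": 0, "dz": -0.0015, "wx": 0, "wy": 0, "wz": 0}, {"dx": 0.0072, "dy": 0, "dz": -0.002, "wx": 0, "wy": 0, "wz": 0}, {"dx": 0.0086, "dy": 0, "dz": -0.0025, "wx": 0, "wy": 0, "wz": 0}])

```text
time: 13.2
eef_pos: [0.6288, 0.149, 0.1111]
orientation: [0.622, 0.771, -0.087, 0.108]
contact_force: [-0.1, -0.0, -2.1]
opening: 0.0493
```

```bash
cat > st.py <<'E'
from h import *
p,Rt,o=obs(); print(binpose(p,Rt), 'F stand',(SR.T@o['contact_force']).round(1),'op',round(o['opening'],4),'t',o['time'], 'tq',o['wrist_torque'].round(2))
for a in sys.argv[1:]: inc(*target(*map(float,a.split(','))))
E
python3 st.py 46,-14,4 46,-17,2
```

```text
('yaw 0.19 th 45.98 roll -0.15', array([-17.6, -30.3,   4. ])) F stand [ 0.   0.1 -2.1] op 0.0493 t 13.2 tq [0.32 0.09 0.03]
d mm [ 3.4 -0.5 -1. ] w deg [ 0.1 -0.   0.1] |d| 4 |w| 0.1
d mm [ 1.1 -0.5  1.7] w deg [ 0.1 -0.   0.1] |d| 2 |w| 0.1
```

```bash
python3 - <<'E'
from path import *
for th,Xs in ((46,(-20,-17,-14,-12,-10,-8)),):
    r=rot(th)
    for X in Xs:
        zs=np.arange(-15,20,.1); ok=[z for z in zs if clear(r+[X,z])>0]; print(th,X,'free Z',(round(min(ok),1),round(max(ok),1)) if ok else None)
E
```

```text
46 -20 free Z (np.float64(-3.7), np.float64(5.5))
46 -17 free Z (np.float64(-1.7), np.float64(5.5))
46 -14 free Z (np.float64(-0.3), np.float64(6.2))
46 -12 free Z (np.float64(1.0), np.float64(7.6))
46 -10 free Z (np.float64(1.7), np.float64(8.9))
46 -8 free Z (np.float64(3.0), np.float64(9.6))
```

>>> send_rows(increments=[{"dx": -0.0003, "dy": 0, "dz": 0.001, "wx": 0, "wy": 0, "wz": 0}, {"dx": -0.0006, "dy": 0, "dz": 0.002, "wx": 0, "wy": 0, "wz": 0}, {"dx": -0.0009, "dy": 0, "dz": 0.003, "wx": 0, "wy": 0, "wz": 0}, {"dx": -0.0009, "dy": 0, "dz": 0.003, "wx": 0, "wy": 0, "wz": 0}, {"dx": -0.0009, "dy": 0, "dz": 0.003, "wx": 0, "wy": 0, "wz": 0}])

```text
time: 13.7
eef_pos: [0.6292, 0.1471, 0.1084]
orientation: [0.622, 0.771, -0.087, 0.108]
contact_force: [-0.6, -0.4, -1.0]
opening: 0.0495
```

```bash
python3 st.py
```

```text
('yaw 0.18 th 45.98 roll -0.14', array([-19.5, -30.3,   1.3])) F stand [-0.3  0.7 -1. ] op 0.0495 t 13.7 tq [0.3  0.12 0.01]
```

>>> send_rows(increments=[{"dx": 0.0015, "dy": 0, "dz": 0, "wx": 0, "wy": 0, "wz": 0}, {"dx": 0.0027, "dy": 0, "dz": 0.0006, "wx": 0, "wy": 0, "wz": 0}, {"dx": 0.003, "dy": 0, "dz": 0.0013, "wx": 0, "wy": 0, "wz": 0}, {"dx": 0.003, "dy": 0, "dz": 0.0016, "wx": 0, "wy": 0, "wz": 0}, {"dx": 0.003, "dy": 0, "dz": 0.0016, "wx": 0, "wy": 0, "wz": 0}])

```text
time: 14.2
eef_pos: [0.6286, 0.1497, 0.106]
orientation: [0.622, 0.771, -0.087, 0.108]
contact_force: [-0.2, 0.2, -2.1]
opening: 0.0492
```

```bash
python3 st.py
```

```text
('yaw 0.20 th 45.98 roll -0.15', array([-16.9, -30.3,  -1.1])) F stand [ 0.2  0.1 -2.1] op 0.0492 t 14.2 tq [ 0.3   0.09 -0.02]
```

>>> send_rows(increments=[{"dx": 0.0003, "dy": 0, "dz": 0.001, "wx": 0, "wy": 0, "wz": 0}, {"dx": 0.0006, "dy": 0, "dz": 0.002, "wx": 0, "wy": 0, "wz": 0}, {"dx": 0.0006, "dy": 0, "dz": 0.002, "wx": 0, "wy": 0, "wz": 0}, {"dx": 0.0006, "dy": 0, "dz": 0.002, "wx": 0, "wy": 0, "wz": 0}, {"dx": 0.0006, "dy": 0, "dz": 0.002, "wx": 0, "wy": 0, "wz": 0}])

```text
time: 14.7
eef_pos: [0.6287, 0.1496, 0.104]
orientation: [0.622, 0.771, -0.087, 0.108]
contact_force: [-0.1, 1.1, -2.5]
opening: 0.0491
```

```bash
python3 st.py
```

```text
('yaw 0.19 th 45.98 roll -0.15', array([-16.9, -30.3,  -3.1])) F stand [ 1.1 -0.1 -2.5] op 0.0491 t 14.7 tq [ 0.36  0.05 -0.02]
```

>>> send_rows(increments=[{"dx": 0.0002, "dy": 0, "dz": 0.0007, "wx": 0, "wy": 0, "wz": 0}, {"dx": 0.0004, "dy": 0, "dz": 0.0014, "wx": 0, "wy": 0, "wz": 0}, {"dx": 0.0006, "dy": 0, "dz": 0.002, "wx": 0, "wy": 0, "wz": 0}, {"dx": 0.0006, "dy": 0, "dz": 0.002, "wx": 0, "wy": 0, "wz": 0}, {"dx": 0.0006, "dy": 0, "dz": 0.002, "wx": 0, "wy": 0, "wz": 0}])

```text
time: 15.2
eef_pos: [0.6288, 0.1497, 0.1024]
orientation: [0.622, 0.771, -0.087, 0.108]
contact_force: [-0.2, 0.5, 2.8]
opening: 0.0494
```

```bash
python3 st.py
```

```text
('yaw 0.20 th 45.98 roll -0.19', array([-16.9, -30.5,  -4.7])) F stand [0.5 0.1 2.8] op 0.0494 t 15.2 tq [0.3  0.31 0.05]
```

```bash
sed -i 's/^TB=.*/TB=np.array([.0126,0,.01344])/' h.py; python3 st.py 46,-18.6,3
```

```text
('yaw 0.20 th 45.98 roll -0.19', array([-18.6, -30.5,  -2.9])) F stand [0.5 0.1 2.8] op 0.0494 t 15.2 tq [0.3  0.31 0.05]
d mm [-1.6 -0.6 -5.7] w deg [ 0.1 -0.   0.1] |d| 6 |w| 0.1
```

>>> send_rows(increments=[{"dx": -0.0005, "dy": 0, "dz": -0.002, "wx": 0, "wy": 0, "wz": 0}, {"dx": -0.001, "dy": 0, "dz": -0.004, "wx": 0, "wy": 0, "wz": 0}, {"dx": -0.0015, "dy": 0, "dz": -0.006, "wx": 0, "wy": 0, "wz": 0}, {"dx": -0.002, "dy": 0, "dz": -0.007, "wx": 0, "wy": 0, "wz": 0}, {"dx": -0.0023, "dy": 0, "dz": -0.008, "wx": 0, "wy": 0, "wz": 0}])

```text
time: 15.7
eef_pos: [0.6286, 0.1497, 0.1102]
orientation: [0.622, 0.771, -0.087, 0.108]
contact_force: [0.4, -0.3, -0.9]
opening: 0.0491
```

```bash
python3 st.py 46,-18.6,6
```

```text
('yaw 0.20 th 45.98 roll -0.15', array([-18.5, -30.3,   4.8])) F stand [-0.4 -0.3 -0.9] op 0.0491 t 15.7 tq [0.33 0.04 0.05]
d mm [-0.4 -0.5 -1.1] w deg [ 0.  -0.   0.1] |d| 1 |w| 0.1
```

>>> send_rows(increments=[{"dx": -0.0002, "dy": 0, "dz": -0.0006, "wx": 0, "wy": 0, "wz": 0}, {"dx": -0.0004, "dy": 0, "dz": -0.0012, "wx": 0, "wy": 0, "wz": 0}, {"dx": -0.0005, "dy": 0, "dz": -0.0018, "wx": 0, "wy": 0, "wz": 0}, {"dx": -0.0005, "dy": 0, "dz": -0.0018, "wx": 0, "wy": 0, "wz": 0}, {"dx": -0.0005, "dy": 0, "dz": -0.0018, "wx": 0, "wy": 0, "wz": 0}])

```text
time: 16.2
eef_pos: [0.6286, 0.1497, 0.112]
orientation: [0.622, 0.771, -0.087, 0.108]
contact_force: [0.5, -0.2, -1.5]
opening: 0.0496
```

```bash
python3 st.py 46,-18.6,4
```

```text
('yaw 0.20 th 45.98 roll -0.15', array([-18.5, -30.3,   6.6])) F stand [-0.3 -0.4 -1.5] op 0.0496 t 16.2 tq [ 0.31  0.05 -0.01]
d mm [ 0.6 -0.4  2.5] w deg [ 0.  -0.   0.1] |d| 3 |w| 0.1
```

>>> send_rows(increments=[{"dx": -0.0002, "dy": 0, "dz": -0.0006, "wx": 0, "wy": 0, "wz": 0}, {"dx": -0.0004, "dy": 0, "dz": -0.0012, "wx": 0, "wy": 0, "wz": 0}, {"dx": -0.0006, "dy": 0, "dz": -0.002, "wx": 0, "wy": 0, "wz": 0}, {"dx": -0.0006, "dy": 0, "dz": -0.002, "wx": 0, "wy": 0, "wz": 0}, {"dx": -0.0006, "dy": 0, "dz": -0.002, "wx": 0, "wy": 0, "wz": 0}])

```text
time: 16.7
eef_pos: [0.6284, 0.1488, 0.1142]
orientation: [0.622, 0.771, -0.088, 0.108]
contact_force: [0.1, -1.7, -4.8]
opening: 0.0496
```

```bash
python3 st.py 46,-18.6,4
```

```text
('yaw 0.18 th 46.06 roll -0.09', array([-19.3, -29.9,   8.7])) F stand [-1.7  0.3 -4.8] op 0.0496 t 16.7 tq [-0.31 -0.03  0.07]
d mm [ 2.  -0.   4.4] w deg [-0.   0.1  0.1] |d| 5 |w| 0.1
```

```bash
python3 - <<'E'
from path import *
r=rot(46)
for X in np.arange(-24,-17,.5):
    zs=np.arange(-15,20,.1); ok=[z for z in zs if clear(r+[X,z])>0]
    # contiguous interval around z=2
    lo=2.
    while clear(r+[X,lo-.1])>0 and lo>-20: lo-=.1
    hi=2.
    while clear(r+[X,hi+.1])>0 and hi<30: hi+=.1
    print(X,round(lo,1),round(hi,1),'gap',round(hi-lo,1))
E
```

```text
-24.0 -20.0 30.0 gap 50.0
-23.5 -20.0 30.0 gap 50.0
-23.0 -20.0 30.0 gap 50.0
-22.5 -20.0 30.0 gap 50.0
-22.0 -20.0 30.0 gap 50.0
-21.5 -4.4 8.2 gap 12.6
-21.0 -4.4 7.4 gap 11.8
-20.5 -3.7 6.6 gap 10.3
-20.0 -3.7 5.5 gap 9.2
-19.5 -3.0 5.5 gap 8.5
-19.0 -3.0 5.5 gap 8.5
-18.5 -3.0 5.5 gap 8.5
-18.0 -2.3 5.5 gap 7.8
-17.5 -2.3 5.5 gap 7.8
```

The gap between the two contacts (11.3 mm) puts the hook only about 1 mm into the slot: the board is about 3 mm deeper than estimated. I'll correct the model and go on.

```bash
sed -i 's/^TB=.*/TB=np.array([.0110,0,.01344]); SO=SO+SR@[.0032,0,0]/' h.py; python3 st.py 46,-20,3 46,-16,4 46,-13,5
```

```text
('yaw 0.18 th 46.06 roll -0.09', array([-21.4, -29.9,   7.6])) F stand [-1.7  0.3 -4.8] op 0.0496 t 16.7 tq [-0.31 -0.03  0.07]
d mm [ 2.6 -0.   4.1] w deg [-0.   0.1  0.1] |d| 5 |w| 0.1
d mm [ 6.2 -0.   2. ] w deg [-0.   0.1  0.1] |d| 7 |w| 0.1
d mm [ 8.8 -0.   0.2] w deg [-0.   0.1  0.1] |d| 9 |w| 0.1
```

>>> send_rows(increments=[{"dx": 0.001, "dy": 0, "dz": 0.0025, "wx": 0, "wy": 0, "wz": 0}, {"dx": 0.002, "dy": 0, "dz": 0.0045, "wx": 0, "wy": 0, "wz": 0}, {"dx": 0.0035, "dy": 0, "dz": 0.0038, "wx": 0, "wy": 0, "wz": 0}, {"dx": 0.0048, "dy": 0, "dz": 0.003, "wx": 0, "wy": 0, "wz": 0}, {"dx": 0.006, "dy": 0, "dz": 0.0023, "wx": 0, "wy": 0, "wz": 0}])

```text
time: 17.2
eef_pos: [0.6278, 0.1552, 0.1107]
orientation: [0.622, 0.771, -0.086, 0.108]
contact_force: [-0.1, -0.2, -1.3]
opening: 0.0492
```

```bash
python3 st.py 46,-13,5 46,-10,6
```

```text
('yaw 0.22 th 45.95 roll -0.22', array([-15. , -30.6,   4.2])) F stand [-0.2  0.2 -1.3] op 0.0492 t 17.2 tq [0.32 0.03 0.03]
d mm [ 1.7 -0.8 -1.4] w deg [ 0.1 -0.   0.1] |d| 2 |w| 0.2
d mm [ 4.3 -0.8 -3.2] w deg [ 0.1 -0.   0.1] |d| 5 |w| 0.2
```

Free inside. On to X=-10, Z=6, where the spring should be felt.

>>> send_rows(increments=[{"dx": 0.0009, "dy": 0, "dz": -0.0007, "wx": 0, "wy": 0, "wz": 0}, {"dx": 0.0018, "dy": 0, "dz": -0.0014, "wx": 0, "wy": 0, "wz": 0}, {"dx": 0.0027, "dy": 0, "dz": -0.0021, "wx": 0, "wy": 0, "wz": 0}, {"dx": 0.0036, "dy": 0, "dz": -0.0027, "wx": 0, "wy": 0, "wz": 0}, {"dx": 0.0045, "dy": 0, "dz": -0.0033, "wx": 0, "wy": 0, "wz": 0}])

```text
time: 17.7
eef_pos: [0.6264, 0.1593, 0.1122]
orientation: [0.622, 0.771, -0.087, 0.108]
contact_force: [1.8, -2.9, -1.5]
opening: 0.0492
```

```bash
python3 st.py 46,-8,6 42,-6,7 36,-3,7
```

```text
('yaw 0.17 th 46.03 roll -0.12', array([-10.7, -30.2,   5.6])) F stand [-3.2 -1.2 -1.5] op 0.0492 t 17.7 tq [-0.31 -0.18  0.02]
d mm [ 2.5 -0.3 -1.1] w deg [0.  0.  0.1] |d| 3 |w| 0.1
d mm [ 6.2 -0.3  1.5] w deg [0.  4.  0.1] |d| 6 |w| 4.0
d mm [12.5 -0.3  6.6] w deg [ 0.  10.   0.1] |d| 14 |w| 10.0
```

The spring pushes back with −3.2 N at about 11.5 mm depth, as predicted. I start the swing.

>>> send_rows(increments=[{"dx": 0.0013, "dy": 0, "dz": -0.0005, "wx": 0, "wy": 0, "wz": 0}, {"dx": 0.0025, "dy": 0, "dz": -0.001, "wx": 0, "wy": 0, "wz": 0}, {"dx": 0.0038, "dy": 0, "dz": -0.0003, "wx": 0, "wy": 1.4, "wz": 0}, {"dx": 0.005, "dy": 0, "dz": 0.0006, "wx": 0, "wy": 2.7, "wz": 0}, {"dx": 0.0062, "dy": 0, "dz": 0.0015, "wx": 0, "wy": 4, "wz": 0}])

```text
time: 18.2
eef_pos: [0.6252, 0.1647, 0.109]
orientation: [0.624, 0.774, -0.065, 0.08]
contact_force: [1.2, -5.0, -3.9]
opening: 0.0497
```

```bash
python3 st.py 39,-4.5,7 36,-3,7 32,-2,7
```

```text
('yaw 0.16 th 41.92 roll -0.10', array([ -5.9, -30.1,   7.1])) F stand [-5.2 -0.2 -3.9] op 0.0497 t 18.2 tq [-0.8  -0.18  0.07]
d mm [ 2.8 -0.2  2.8] w deg [0.  2.9 0.1] |d| 4 |w| 2.9
d mm [ 5.9 -0.2  5.5] w deg [0.  5.9 0.1] |d| 8 |w| 5.9
d mm [ 9.2 -0.2  9.2] w deg [0.  9.9 0.1] |d| 13 |w| 9.9
```

>>> send_rows(increments=[{"dx": 0.0013, "dy": 0, "dz": 0.0012, "wx": 0, "wy": 1.3, "wz": 0}, {"dx": 0.0026, "dy": 0, "dz": 0.0025, "wx": 0, "wy": 2.6, "wz": 0}, {"dx": 0.0038, "dy": 0, "dz": 0.0037, "wx": 0, "wy": 3.8, "wz": 0}, {"dx": 0.005, "dy": 0, "dz": 0.0048, "wx": 0, "wy": 4.9, "wz": 0}, {"dx": 0.006, "dy": 0, "dz": 0.0058, "wx": 0, "wy": 5.9, "wz": 0}])

```text
time: 18.7
eef_pos: [0.6244, 0.1687, 0.1021]
orientation: [0.627, 0.777, -0.033, 0.041]
contact_force: [1.2, -5.9, -3.5]
opening: 0.0491
```

```bash
python3 st.py 32,-2,6.7 28,-1,6.2
```

```text
('yaw 0.11 th 36.07 roll -0.07', array([ -3.6, -30.2,   6.6])) F stand [-6.   0.  -3.5] op 0.0491 t 18.7 tq [-1.1  -0.27  0.14]
d mm [ 3.6 -0.3  4. ] w deg [0.  4.1 0.1] |d| 5 |w| 4.1
d mm [ 6.9 -0.3  8.3] w deg [0.  8.1 0.1] |d| 11 |w| 8.1
```

>>> send_rows(increments=[{"dx": 0.0013, "dy": 0, "dz": 0.0017, "wx": 0, "wy": 1.6, "wz": 0}, {"dx": 0.0026, "dy": 0, "dz": 0.0033, "wx": 0, "wy": 3.2, "wz": 0}, {"dx": 0.0039, "dy": 0, "dz": 0.005, "wx": 0, "wy": 4.8, "wz": 0}, {"dx": 0.0052, "dy": 0, "dz": 0.0066, "wx": 0, "wy": 6.4, "wz": 0}, {"dx": 0.0064, "dy": 0, "dz": 0.0083, "wx": 0, "wy": 8, "wz": 0}])

```text
time: 19.2
eef_pos: [0.6234, 0.1739, 0.0932]
orientation: [0.628, 0.778, 0.011, -0.013]
contact_force: [1.7, -5.3, -4.3]
opening: 0.0494
```

```bash
python3 st.py 24,-1.5,6 20,-1.5,5
```

```text
('yaw 0.10 th 28.08 roll -0.08', array([ -1.6, -30.3,   6.2])) F stand [-5.6 -0.5 -4.3] op 0.0494 t 19.2 tq [-1.31 -0.33  0.11]
d mm [ 2.1 -0.4  4.4] w deg [0.  4.1 0.1] |d| 5 |w| 4.1
d mm [ 4.3 -0.4  9.4] w deg [0.  8.1 0.1] |d| 10 |w| 8.1
```

>>> send_rows(increments=[{"dx": 0.0009, "dy": 0, "dz": 0.0018, "wx": 0, "wy": 1.6, "wz": 0}, {"dx": 0.0018, "dy": 0, "dz": 0.0036, "wx": 0, "wy": 3.2, "wz": 0}, {"dx": 0.0026, "dy": 0, "dz": 0.0055, "wx": 0, "wy": 4.8, "wz": 0}, {"dx": 0.0035, "dy": 0, "dz": 0.0074, "wx": 0, "wy": 6.4, "wz": 0}, {"dx": 0.0043, "dy": 0, "dz": 0.0094, "wx": 0, "wy": 8, "wz": 0}])

```text
time: 19.7
eef_pos: [0.6226, 0.1785, 0.084]
orientation: [0.626, 0.775, 0.055, -0.067]
contact_force: [1.8, -5.1, -4.3]
opening: 0.0494
```

```bash
python3 st.py 16,-1.2,4.2 12,-1.2,3.8
```

```text
('yaw 0.10 th 20.08 roll -0.09', array([ -1.4, -30.5,   5. ])) F stand [-5.4 -0.7 -4.3] op 0.0494 t 19.7 tq [-1.32 -0.29  0.08]
d mm [ 2.  -0.6  5. ] w deg [0.  4.1 0.1] |d| 5 |w| 4.1
d mm [ 4.2 -0.6  9.4] w deg [0.  8.1 0.1] |d| 10 |w| 8.1
```

>>> send_rows(increments=[{"dx": 0.0008, "dy": 0, "dz": 0.002, "wx": 0, "wy": 1.6, "wz": 0}, {"dx": 0.0016, "dy": 0, "dz": 0.004, "wx": 0, "wy": 3.2, "wz": 0}, {"dx": 0.0024, "dy": 0, "dz": 0.0058, "wx": 0, "wy": 4.8, "wz": 0}, {"dx": 0.0032, "dy": 0, "dz": 0.0076, "wx": 0, "wy": 6.4, "wz": 0}, {"dx": 0.0041, "dy": 0, "dz": 0.0094, "wx": 0, "wy": 8, "wz": 0}])

```text
time: 20.2
eef_pos: [0.6215, 0.1847, 0.0756]
orientation: [0.62, 0.769, 0.099, -0.121]
contact_force: [0.1, -5.3, -4.4]
opening: 0.0495
```

```bash
python3 st.py 8,-1,3 5,-1,2
```

```text
('yaw 0.11 th 12.02 roll -0.11', array([ -0.7, -30.7,   3.9])) F stand [-5.2  1.  -4.4] op 0.0495 t 20.2 tq [-1.31 -0.31  0.13]
d mm [ 1.4 -0.9  4.9] w deg [0.  4.  0.1] |d| 5 |w| 4.0
d mm [ 2.8 -0.9  8.9] w deg [0.  7.  0.1] |d| 9 |w| 7.0
```

>>> send_rows(increments=[{"dx": 0.0005, "dy": 0, "dz": 0.0018, "wx": 0, "wy": 1.4, "wz": 0}, {"dx": 0.001, "dy": 0, "dz": 0.0036, "wx": 0, "wy": 2.8, "wz": 0}, {"dx": 0.0016, "dy": 0, "dz": 0.0054, "wx": 0, "wy": 4.2, "wz": 0}, {"dx": 0.0022, "dy": 0, "dz": 0.0072, "wx": 0, "wy": 5.6, "wz": 0}, {"dx": 0.0028, "dy": 0, "dz": 0.0088, "wx": 0, "wy": 7, "wz": 0}])

```text
time: 20.7
eef_pos: [0.6204, 0.1904, 0.0682]
orientation: [0.613, 0.76, 0.137, -0.168]
contact_force: [0.5, -5.4, -1.7]
opening: 0.0494
```

```bash
python3 st.py 2,-0.8,1 0,-0.5,0
```

```text
('yaw 0.13 th 5.00 roll -0.09', array([ -0.6, -30.7,   2.1])) F stand [-5.4  0.7 -1.7] op 0.0494 t 20.7 tq [-1.39 -0.36  0.14]
d mm [ 0.7 -0.9  4. ] w deg [0.  3.  0.2] |d| 4 |w| 3.0
d mm [ 1.6 -0.9  7.1] w deg [0.  5.  0.2] |d| 7 |w| 5.0
```

>>> send_rows(increments=[{"dx": 0.0001, "dy": 0, "dz": 0.0008, "wx": 0, "wy": 0.6, "wz": 0}, {"dx": 0.0002, "dy": 0, "dz": 0.0016, "wx": 0, "wy": 1.2, "wz": 0}, {"dx": 0.0003, "dy": 0, "dz": 0.0024, "wx": 0, "wy": 1.8, "wz": 0}, {"dx": 0.0005, "dy": 0, "dz": 0.0032, "wx": 0, "wy": 2.4, "wz": 0}, {"dx": 0.0006, "dy": 0, "dz": 0.0039, "wx": 0, "wy": 3, "wz": 0}])

```text
time: 21.2
eef_pos: [0.6199, 0.1928, 0.0652]
orientation: [0.609, 0.755, 0.153, -0.188]
contact_force: [0.9, -5.0, -1.5]
opening: 0.0496
```

```bash
python3 st.py 0,-0.8,0
```

```text
('yaw 0.14 th 1.99 roll -0.10', array([ -0.7, -30.8,   1.4])) F stand [-5.1  0.2 -1.5] op 0.0496 t 21.2 tq [-1.24 -0.14  0.14]
d mm [ 0.2 -1.   3.3] w deg [0.  2.  0.2] |d| 3 |w| 2.0
```

>>> send_rows(increments=[{"dx": 0.0001, "dy": 0, "dz": 0.0007, "wx": 0, "wy": 0.5, "wz": 0}, {"dx": 0.0001, "dy": 0, "dz": 0.0014, "wx": 0, "wy": 1, "wz": 0}, {"dx": 0.0002, "dy": 0, "dz": 0.0021, "wx": 0, "wy": 1.5, "wz": 0}, {"dx": 0.0002, "dy": 0, "dz": 0.0027, "wx": 0, "wy": 2, "wz": 0}, {"dx": 0.0002, "dy": 0, "dz": 0.0032, "wx": 0, "wy": 2, "wz": 0}])

```text
time: 21.7
eef_pos: [0.6197, 0.1944, 0.0628]
orientation: [0.606, 0.752, 0.164, -0.201]
contact_force: [1.0, -6.6, 1.0]
opening: 0.0491
```

```bash
python3 st.py 0,-0.8,0
python3 - <<'E'
from h import *
s=cam('scene'); save(s,'s5.png',(340,170,450,260),7)
E
```

```text
('yaw 0.11 th -0.03 roll -0.10', array([ -0.9, -30.9,   0.3])) F stand [-6.6  0.4  1. ] op 0.0491 t 21.7 tq [-1.08 -0.01  0.31]
d mm [-0.1 -1.1  0.3] w deg [ 0.  -0.   0.2] |d| 1 |w| 0.2
```

View pics/s5.png

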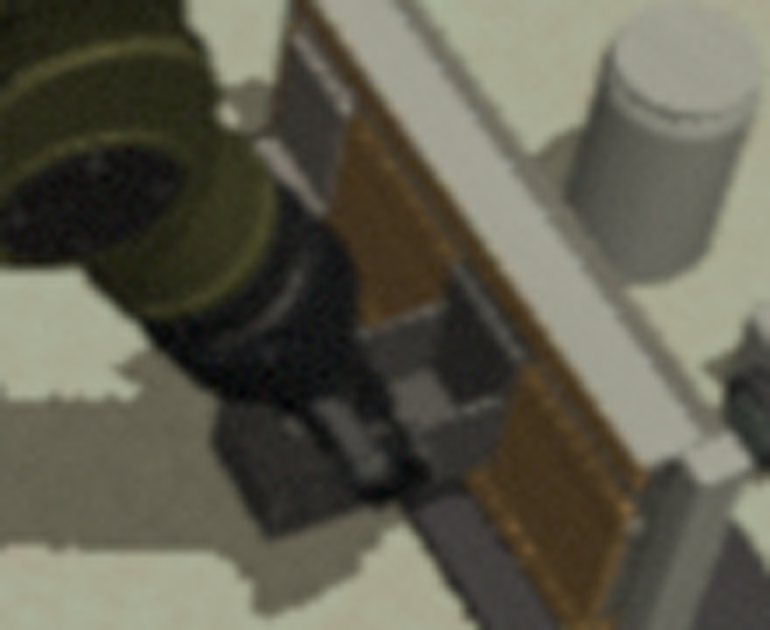

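The bin sits level, its plate at the slat (about (490,310)) and beside the phone rest; Fz shows the neck touching the edge. I press down and in slightly to make sure it is home.

>>> send_rows(increments=[{"dx": -0.0001, "dy": 0, "dz": 0.0003, "wx": 0, "wy": 0, "wz": 0}, {"dx": -0.0002, "dy": 0, "dz": 0.0006, "wx": 0, "wy": 0, "wz": 0}, {"dx": -0.0003, "dy": 0, "dz": 0.0009, "wx": 0, "wy": 0, "wz": 0}, {"dx": -0.0003, "dy": 0, "dz": 0.0012, "wx": 0, "wy": 0, "wz": 0}, {"dx": -0.0003, "dy": 0, "dz": 0.0012, "wx": 0, "wy": 0, "wz": 0}])

```text
time: 22.25
eef_pos: [0.6199, 0.1945, 0.0624]
orientation: [0.606, 0.752, 0.164, -0.201]
contact_force: [0.1, -7.1, 4.3]
opening: 0.0492
```

```bash
python3 st.py
```

```text
('yaw 0.11 th 0.02 roll -0.16', array([ -0.9, -31. ,  -0.1])) F stand [-6.9  1.4  4.3] op 0.0492 t 22.25 tq [-1.05  0.13  0.47]
```

Seated: Z stalls at −0.1 mm with about 6 N of support, and θ is 0. Release.

>>> send_rows(increments=[{"dx": 0, "dy": 0, "dz": -0.0004, "wx": 0, "wy": 0, "wz": 0}, {"dx": 0, "dy": 0, "dz": -0.0008, "wx": 0, "wy": 0, "wz": 0}, {"dx": 0, "dy": 0, "dz": -0.0008, "wx": 0, "wy": 0, "wz": 0}, {"dx": 0, "dy": 0, "dz": -0.0008, "wx": 0, "wy": 0, "wz": 0}, {"dx": 0, "dy": 0, "dz": -0.0008, "wx": 0, "wy": 0, "wz": 0}], jaw=0.075)

```text
time: 22.75
eef_pos: [0.6189, 0.1946, 0.0615]
orientation: [0.606, 0.752, 0.163, -0.201]
contact_force: [-0.5, 0.1, 0.2]
opening: 0.0752
```

```bash
python3 st.py
python3 - <<'E'
from h import *
s=cam('scene'); save(s,'s6.png',(340,170,450,260),7)
E
```

```text
('yaw 0.16 th 0.05 roll -0.02', array([ -0.5, -30.3,  -1. ])) F stand [0.2 0.5 0.2] op 0.0752 t 22.75 tq [-0.44 -0.08 -0.  ]
```

>>> send_rows(increments=[{"dx": 0, "dy": 0, "dz": -0.006, "wx": 0, "wy": 0, "wz": 0}, {"dx": 0, "dy": 0, "dz": -0.016, "wx": 0, "wy": 0, "wz": 0}, {"dx": 0, "dy": 0, "dz": -0.03, "wx": 0, "wy": 0, "wz": 0}, {"dx": 0, "dy": 0, "dz": -0.05, "wx": 0, "wy": 0, "wz": 0}, {"dx": 0, "dy": 0, "dz": -0.075, "wx": 0, "wy": 0, "wz": 0}])

```text
time: 23.3
eef_pos: [0.6266, 0.1571, 0.1273]
orientation: [0.606, 0.752, 0.162, -0.202]
contact_force: [0.4, 0.4, 0.9]
opening: 0.0748
```

>>> send_rows(increments=[{"dx": -0.01, "dy": 0, "dz": -0.03, "wx": 0, "wy": 0, "wz": 0}, {"dx": -0.03, "dy": -0.01, "dz": -0.06, "wx": 0, "wy": 0, "wz": 0}, {"dx": -0.05, "dy": -0.03, "dz": -0.09, "wx": 0, "wy": 0, "wz": 0}, {"dx": -0.07, "dy": -0.05, "dz": -0.12, "wx": 0, "wy": 0, "wz": 0}, {"dx": -0.08, "dy": -0.06, "dz": -0.13, "wx": 0, "wy": 0, "wz": 0}])

```text
time: 23.8
eef_pos: [0.5973, 0.0104, 0.2018]
orientation: [0.607, 0.751, 0.163, -0.199]
contact_force: [-0.2, -0.4, 0.7]
opening: 0.0746
```

>>> send_rows(increments=[{"dx": 0, "dy": 0, "dz": 0, "wx": 0, "wy": 0, "wz": 0}, {"dx": 0, "dy": 0, "dz": 0, "wx": 0, "wy": 0, "wz": 0}, {"dx": 0, "dy": 0, "dz": 0, "wx": 0, "wy": 0, "wz": 0}, {"dx": 0, "dy": 0, "dz": 0, "wx": 0, "wy": 0, "wz": 0}, {"dx": 0, "dy": 0, "dz": 0, "wx": 0, "wy": 0, "wz": 0}])

```text
time: 24.3
eef_pos: [0.5966, 0.0148, 0.1986]
orientation: [0.606, 0.752, 0.162, -0.202]
contact_force: [0.2, 0.7, -0.6]
opening: 0.0749
```

```bash
python3 - <<'E'
from h import *
o=obs()[2]; print(o['eef_pos'],o['contact_force'])
s=cam('scene'); c=cam('top')
a=cv2.resize(s['img'][170:270,340:450],None,fx=5,fy=5,interpolation=cv2.INTER_CUBIC)
b=cv2.resize(c['img'][90:210,190:300],None,fx=500/120,fy=500/120,interpolation=cv2.INTER_CUBIC)
im=np.concatenate([a,b[:500]],1); im=cv2.resize(im,None,fx=.79,fy=.79); print(im.shape,a.shape)
cv2.imwrite('pics/f1.png',cv2.cvtColor(im,cv2.COLOR_RGB2BGR))
# expected projections of seated rim corners (scene crop px, picture px)
for P in [(-.001,-.0553,.049+.045),(-.001,-.0053,.049+.045),(-.101,-.0553,.049+.045),(-.101,-.0053,.049+.045)]:
    W=SO+SR@np.array(P); u=proj(s,W); v=proj(c,W); print(P,((u-[340,170])*5*.79).round(), ((v-[190,90])*500/120*.79+[550*.79,0]).round())
E
```

```text
[0.59662205 0.01481163 0.19861484] [ 0.22321809  0.72309619 -0.5936108 ]
(395, 796, 3) (500, 550, 3)
(-0.001, -0.0553, 0.094) [284. 219.] [562. 160.]
(-0.001, -0.0053, 0.094) [248. 165.] [573. 216.]
(-0.101, -0.0553, 0.094) [154. 267.] [674. 136.]
(-0.101, -0.0053, 0.094) [119. 211.] [686. 192.]
```

View pics/f1.png

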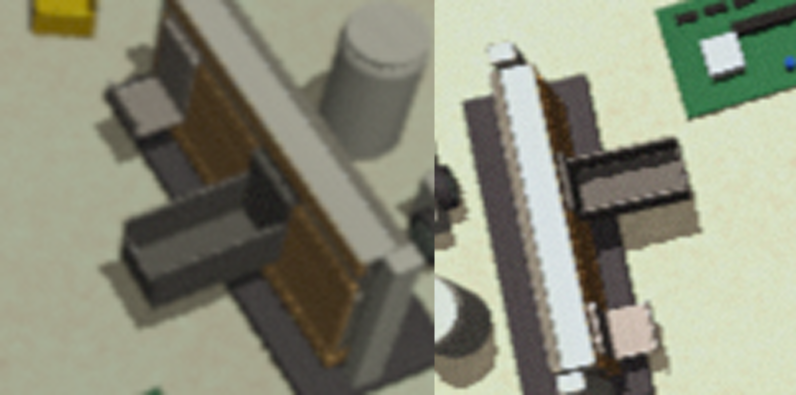

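The bin hangs alone on the board, beside the phone rest and level to the eye (left half: rim about (125,215) to (285,225); right half: square to the board). One numeric check compares its front corner now with the felt-home pose (s5), and checks the bystanders against the first pictures.

```bash
python3 - <<'E'
from h import *
s=cam('scene'); save(s,'s7.png',(340,170,450,260),7); s2=cv2.imread('pics/s7.png',0)
for ref in ('s5','s6'):
    a=cv2.imread(f'pics/{ref}.png',0)
    for (x0,y0,x1,y1) in [(205,425,290,545),(240,470,300,545),(450,270,525,370)]:
        r=cv2.matchTemplate(s2[y0-25:y1+25,x0-25:x1+25],a[y0:y1,x0:x1],cv2.TM_CCOEFF_NORMED); _,m,_,l=cv2.minMaxLoc(r); print(ref,(x0,y0),'shift px',((np.array(l)-25)/7).round(2),'score',round(m,2))
for n,c in (('scene',s),('top',cam('top'))):
    i0=cv2.imread(f'pics/{n}0.png'); d=cv2.absdiff(i0,cv2.cvtColor(c['img'],cv2.COLOR_RGB2BGR)).max(2)
    nn,l,st,ce=cv2.connectedComponentsWithStats(cv2.morphologyEx((d>60).astype(np.uint8),cv2.MORPH_OPEN,np.ones((3,3)))); print(n,[(*map(int,t),) for t in st[1:] if t[4]>15])
E
```

```text
s5 (205, 425) shift px [0.29 2.43] score 0.79
s5 (240, 470) shift px [0.43 1.71] score 0.91
s5 (450, 270) shift px [-0.43 -0.43] score 0.99
s6 (205, 425) shift px [0.   1.14] score 0.79
s6 (240, 470) shift px [0. 1.] score 0.86
s6 (450, 270) shift px [0. 0.] score 1.0
scene [(233, 0, 32, 4, 93), (293, 0, 12, 4, 46), (433, 29, 53, 40, 900), (261, 54, 4, 6, 21), (308, 55, 24, 21, 414), (225, 63, 112, 155, 6507), (307, 72, 133, 42, 2249), (273, 99, 3, 7, 21), (441, 109, 7, 6, 38), (308, 132, 4, 5, 16), (246, 188, 8, 12, 73), (264, 192, 3, 6, 18), (270, 196, 6, 9, 35), (274, 199, 19, 22, 273), (246, 201, 14, 14, 83), (300, 214, 5, 6, 24), (242, 218, 13, 19, 102), (292, 219, 14, 9, 75), (370, 222, 26, 28, 486), (281, 229, 36, 22, 286), (274, 231, 6, 9, 29), (261, 232, 6, 8, 28), (247, 238, 7, 4, 26)]
top [(244, 39, 184, 342, 27812), (242, 132, 23, 14, 193), (245, 145, 24, 11, 151), (390, 169, 21, 27, 280), (251, 234, 16, 28, 257), (396, 251, 6, 12, 66), (36, 295, 212, 105, 10368), (28, 336, 6, 11, 49), (29, 348, 4, 7, 21), (334, 349, 10, 10, 71), (347, 367, 4, 23, 82), (338, 393, 11, 7, 63)]
```

```bash
python3 - <<'E'
from h import *
s=cam('scene'); k=7; x0,y0=350,190
im=cv2.cvtColor(s['img'],cv2.COLOR_RGB2BGR)[y0:y0+75,x0:x0+95]; im=cv2.resize(im,None,fx=k,fy=k,interpolation=cv2.INTER_CUBIC); im=cv2.convertScaleAbs(im,alpha=1.6)
def draw(th,col):
    B=SR@ry(th); o=SO+SR@np.array([-.001,-.0303,ZG])-B@[.05,0,.066]
    f=lambda p: tuple(((proj(s,o+B@np.array(p)/1e3)-[x0,y0]+.5)*k-.5).round().astype(int).tolist())
    for a,b in [((-50,-25,0),(50,-25,0)),((-50,-25,45),(50,-25,45)),((-50,25,45),(50,25,45)),((-50,-25,0),(-50,-25,45)),((-50,-25,0),(-50,25,0)),((50,-25,70),(50,25,70)),((50,-25,0),(50,-25,70))]:
        cv2.line(im,f(a),f(b),col,1)
draw(0,(0,255,0)); draw(-4,(0,0,255))
cv2.imwrite('pics/f2.png',im); print(im.shape)
E
```

```text
(525, 665, 3)
```

View pics/f2.png

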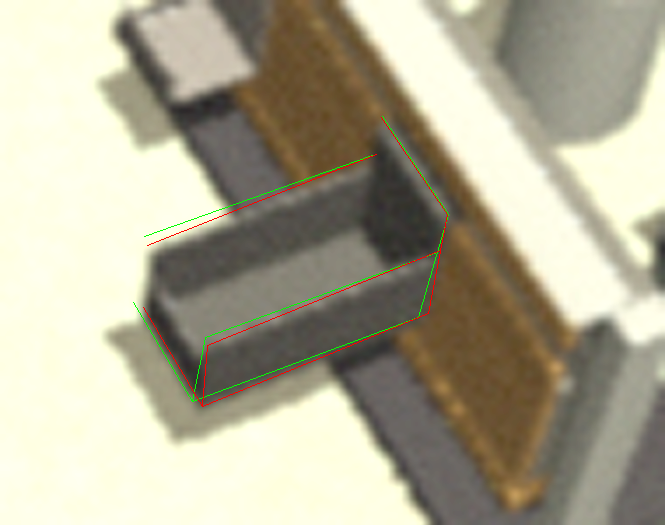

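The rim and bottom edges run parallel to the level outline (slope −0.374 seen, −0.366 predicted), so it hangs level. A quick colour-centroid check on the bystanders, then I hand in.

```bash
python3 - <<'E'
from h import *
for n in ('scene','top'):
    a=cv2.imread(f'pics/{n}0.png'); b=cv2.cvtColor(cam(n)['img'],cv2.COLOR_RGB2BGR)
    for t,im in (('0',a),('1',b)):
        h=cv2.cvtColor(im,cv2.COLOR_BGR2HSV); m=((h[...,0]>5)&(h[...,0]<32)&(h[...,1]>190)&(h[...,2]>40)).astype(np.uint8)
        if n=='scene': m[:110]=0; m[260:]=0; m[:,:190]=0; m[:,420:]=0
        else: m[:150]=0; m[300:]=0; m[:,:180]=0; m[:,430:]=0
        _,_,st,ce=cv2.connectedComponentsWithStats(m); print(n,t,[(c.round(1).tolist(),int(s[4])) for c,s in zip(ce[1:],st[1:]) if s[4]>60])
workorder.finish_job()
E
```

```text
scene 0 [([392.2, 135.3], 634), ([356.4, 157.0], 602), ([304.4, 184.3], 584), ([219.9, 230.6], 876)]
scene 1 [([392.2, 135.4], 633), ([356.4, 157.0], 599), ([220.0, 230.6], 874)]
top 0 [([403.1, 183.1], 676), ([316.1, 226.6], 603), ([255.0, 250.0], 673), ([206.6, 276.9], 733)]
top 1 [([415.0, 192.0], 131), ([315.5, 226.1], 511), ([250.2, 248.2], 260), ([206.4, 277.0], 729)]
the job is handed in; nothing more can be done
```

The grey bin is hanging on the stand by itself, and I have handed the job in at about 24.5 s of the 61 s allowed.

**What I did**
- **Finding the height:** I touched the cap lightly and found it at z = 0.147, so the board sits 10 mm low and the groove's lower edge is at 0.115.
- **Picking up:** I gripped the bin by its side walls and carried it front-up at 46° to the groove.
- **Feeling in:** Touching both lips of the slot showed the board about 3 mm deeper than my camera estimate. I corrected for that and slid the hook in against the spring (3 to 6 N).
- **Seating:** I swung the bin down to level, felt the neck rest on the edge with about 6 N, opened the jaws and backed away.

**Last checks**
- **Bin:** The final picture shows it hanging level. The slope of its rim was −0.374 against −0.366 predicted, about 1° or better. It is square to the board and beside the phone rest.
- **Forces:** The highest reading I saw was about 8 N, well under the limits.
- **Bystanders:** The yellow look-alikes are unmoved in the scene view to within 0.1 px. The orange one was hidden in that view and matched to within 1 px from the top. The bottle, cup, can, camera, mouse and drive were only looked at, not measured.

**Disagreements**
- The arm or its shadow covered two yellow look-alikes in the top view, so their positions do not match there.
- Matching the bin's front corner against the pose before release gave a 1 to 2 px downward shift. Shadows had changed, so this match is weak; at most the bin settled slightly on its spring.

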